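# Crank the sample shuttle under the reading head

### The job

Swing the folding handle of the sample shuttle's crank up until it stands upright, crank it until the sample jar on the carriage is centred under the reading head, then fold the handle down flat again. Move the carriage only with the crank, leave the reading head where it is set, and leave the bench ware around it alone.

Things in the scene. Friction and masses are not known exactly. Their poses are not given: they have to be found in the camera images.
- shuttle: Bench machine, grey base plate 225 x 520 x 22 mm fixed to the black bench. Origin on the bench right under the crank's axis; z up; its y axis points from the crank along the carriage's travel, x across (the head's column is on the +x side). A grey gearbox 130 x 130 mm around the origin has its top at z = 75 mm, with the crank above it; carriage, jar and head lie at y = 110 to 390 mm and reach at most 170 mm high.
- crank_axis (a point): Point on the crank's upright turning axis, 118 mm above the bench, at the height of the handle's fold hinge. The steel crank arm (22 mm wide, 9 mm thick, top 100 mm above the bench) runs from here to below the handle's root. The hub, 13 mm radius, reaches 102 mm above the bench.
- handle_root (a point): The handle's fold hinge, on the end of the crank arm, 65 mm from the crank's axis and 118 mm above the bench; it goes round with the crank. The hinge axis is level and at right angles to the crank arm. Two cheeks 28 mm over their outsides hold the hinge and reach 125 mm above the bench.
- handle_tip (a point): Middle of the free end of the handle, 118 mm from the hinge. The handle is a round black grip, 24 mm diameter, from 30 to 112 mm from the hinge, that spins freely on its own axis, with a 22 mm steel end cap. Folded, it lies level from its root across the crank's axis and its tip overhangs 53 mm beyond that axis, with 31 mm of free air below it down to the gearbox. Upright, its tip is 236 mm above the bench.
- handle (a joint): Fold angle of the handle: 0 folded flat (stop), 1.57 upright, 1.6 the stop, leaning very slightly outwards. It stays wherever it is left: the hinge's friction is about 0.16 N m (some 2 N at the grip's end).
- crank (a joint): Turn of the crank in rad, growing clockwise seen from above. It stays wherever it is left: friction about 0.12 N m (2 N at the handle). One clockwise turn moves the carriage 72 mm away from the crank (shuttle's +y), and back the other way.
- sample (a point): Centre of the top of the white lid (54 mm diameter) of the amber sample jar (60 mm diameter), fixed on the middle of the aluminium carriage (120 x 110 mm), 110 mm above the bench. It travels along the shuttle's y axis.
- head_axis (a point): Centre of the underside of the reading head, a dark upright steel barrel (26 mm diameter, 45 mm tall, underside 125 mm above the bench) on a steel arm over the carriage. The jar is centred when sample and head_axis have the same y in the shuttle's frame; the head is always set further from the crank than the jar at the start.
- wash_bottle: Loose clear bottle, 68 mm diameter, 150 mm tall, origin at the centre of its underside; a bystander.
- beaker: Loose glass beaker, 72 mm diameter, 90 mm tall, origin at the centre of its underside; a bystander.
- dish: Loose white dish, 100 mm diameter, 30 mm tall, origin at the centre of its underside; a bystander.

How it is judged:
By the outcome, as a careful person would: the job done as asked, in the order asked, and still so for the second after the job is handed in, with the robot touching nothing.
It also fails if it takes over 69 s, if anything falls off the work surface, if the arm or the gripper's body presses on something with over 40 N, if the wrist force passes 120 N, or if a joint passes its speed limit or range.

### The arm

A 7-joint arm with a two-finger parallel gripper is mounted at the origin on the work surface. World frame = base frame: x ahead of the robot, y to its left, z up, the work surface at z = 0. Lengths are in mm, angles in rad, forces in N, time in s.
With the tool pointing down it reaches from about 400 to 875 mm from the base axis. Payload 4.4 kg.
Tool frame: the origin (TCP) lies at the very end of the fingers, on their centre line; the grasp point (between the pads) lies 19 mm behind it; y points along the fingers, z is the direction in which the jaws open and shut, and the axes are right-handed (so a half turn about y gives the same grasp; the last joint's range is limited). The gripper opens to 85 mm and grips with 20 to 120 N. Pads are 22 mm wide; open, the fingers measure 114 mm over their backs; the gripper's body (76 mm by 85 mm) begins 54 mm behind the grasp point. The pads swing forward as they close: fully open they stand 13 mm farther back than shut.
Start: joints at [-1.308, 0.628, 0.038, 1.517, -0.027, 0.996, -0.02], TCP at [209.866, 615.202, 231.313] pointing down, gripper open.
Joint ranges: [-3.06, 3.06], [-0.37, 2.12], [-1.25, 1.32], [0.18, 2.47], [-1.1, 4.24], [0.23, 1.98], [-2.94, 2.94]. Speed limits (rad/s): [2.57, 2.57, 3.14, 3.14, 3.14, 3.14, 3.14].

### API

Orientations are given as [roll, pitch, yaw] about the fixed x, y, z axes, in that order (R = Rz(yaw) Ry(pitch) Rx(roll)).
In Python, from cell import ctrl, imaging, finish_job gives the robot as it stands.
- The arm moves only by the shell command python3 -m inch 'ROWS'. ROWS is JSON, one flat list of numbers, 7 for each row, row after row: the opening, from 0 (shut) to 1 (fully open), then the shift along the tool's x, y, z in cm, then the turn, a rotation vector about the tool's x, y, z in degrees. A call has 1 to 12 rows; each row is the pose to reach, as a shift and turn from the pose commanded when the call began, along the tool's axes at that moment; what a row does not reach only later rows make up. A row lasts 1/10 s, in which the tool goes at most 50 mm and 8.59 degrees, less where a joint would pass 70% of its speed; a pose out of reach is approached as far as the arm can. A call with a gripper value outside its range is refused whole. The fingers move at their own pace and stop on an object; the grip force is fixed at half the most. Time passes only in rows, so rows that repeat a pose let the fingers close. It gives the time, the measured TCP pose, the force and the opening at its end, in the units of the state.
- ctrl.read_state(): the state, without advancing time (a new reading comes with each control period).
- imaging.get_image(name): name is "side" or "top" or "wrist"; returns a dict with "img" (400x640x3 uint8, red, green, blue), "fx", "fy", "cx", "cy" (pixels), "R" (3x3) and "t" (3): a world point X has camera coordinates R X + t. Camera axes: x right, y down, z forward; pixel columns grow to the right and rows downward; lengths in mm; the calibration is good to about 2 mm. A picture is of the moment at which its call begins. There is no depth.
- finish_job(): hands the job in, once; it reports no verdict.
The state is a dict: "clock": time; "qpos": joint angles; "qd": joint speeds; "tau": joint torques, N m; "eef_pos": TCP position; "tool_rot": TCP orientation; "force": force on the tool from outside, world axes, zero at the start; "torque": the same for the moment, N m; "width": finger opening in mm.
Only numpy, scipy, OpenCV 4.12 (cv2) and the standard library are available. Lean on these libraries where they do the work, as an engineer would, in place of code of your own. Each camera call takes 0.05 s, during which the arm holds its last target.

## Working session

There is one attempt and no reset: what is moved stays moved. The work goes in short steps, Python scripts to look and compute and a shell command to move; the robot and the scene stay as the last step left them, time stands still between calls to the robot, and variables do not carry over. Pictures are saved under pics/ and viewed, and the job is handed in when it is done.

```bash
ls; mkdir -p pics; python3 - <<'E'
from cell import ctrl, imaging
import cv2
s=ctrl.read_state()
print(s)
for n in ["side","top","wrist"]:
    d=imaging.get_image(n); cv2.imwrite(f"pics/a_{n}.png",d["img"][:,:,::-1]); print(n,d["fx"],d["fy"],d["cx"],d["cy"],d["R"],d["t"])
E
```

```text
pics
{'clock': 0.0, 'qpos': array([-1.3078209 ,  0.62934234,  0.03845557,  1.51836958, -0.02699407,
        0.99631925, -0.01999236]), 'qd': array([-9.96412478e-04, -2.17121436e-04,  6.02420940e-04, -1.27998568e-03,
       -1.08897656e-03, -7.53131814e-05,  3.14846294e-04]), 'tau': array([ 9.65188428e-05, -5.63395071e+01,  1.22613665e+00, -1.93440932e+01,
        1.10665176e-02,  1.03984843e-02, -7.94905048e-06]), 'eef_pos': array([209.6524069 , 614.59207688, 230.39130599]), 'tool_rot': array([-1.57271605e+00, -3.83297720e-05, -3.28775572e-01]), 'force': array([-0.71181486,  0.41076593,  0.79977312]), 'torque': array([-0.00197013,  0.0082469 ,  0.0035361 ]), 'width': 85.51602961979103}
side 408.10362689318225 408.10362689318225 320.8272677940218 196.2506572419946 [[-0.99896912  0.04507279 -0.00539889]
 [ 0.03670897  0.73212475 -0.68018071]
 [-0.02670498 -0.67967771 -0.73302459]] [ 529.5183184    15.17270776 1624.09263415]
top 418.20701878530906 418.20701878530906 321.607813698491 195.5620196280345 [[ 1.56293182e-02 -9.99877710e-01 -5.38065280e-04]
 [-9.86915319e-01 -1.53403258e-02 -1.60508029e-01]
 [ 1.60480146e-01  3.03965593e-03 -9.87034388e-01]] [  27.81415951  507.39834188 1354.34317381]
wrist 329.9390192142042 329.9390192142042 324.59644658432535 196.82145787651646 [[ 0.32297553  0.94640468 -0.00223313]
 [ 0.8999509  -0.30639054  0.31018254]
 [ 0.292874   -0.10219108 -0.95067439]] [-648.63921639  -40.63016802  380.72642852]
```

View pics/a_side.png

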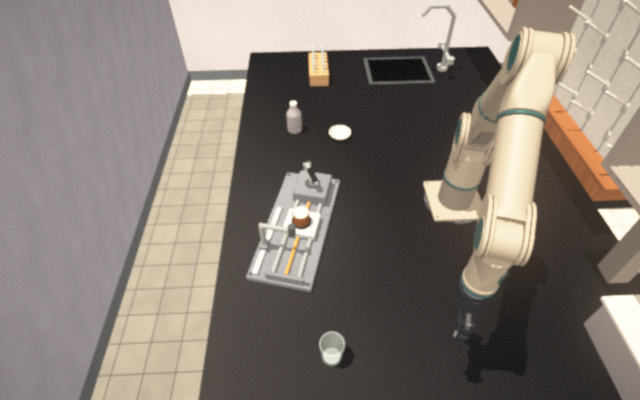

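View pics/a_top.png

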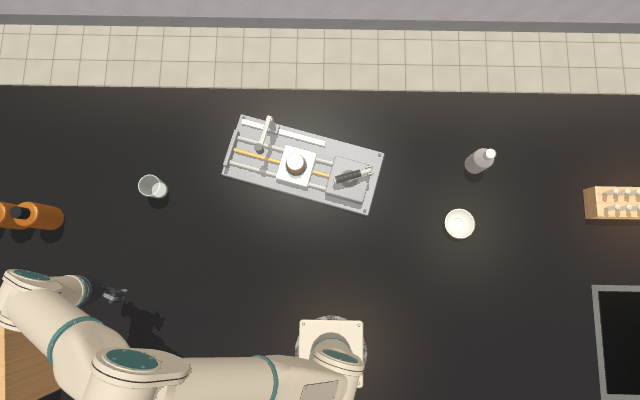

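View pics/a_wrist.png

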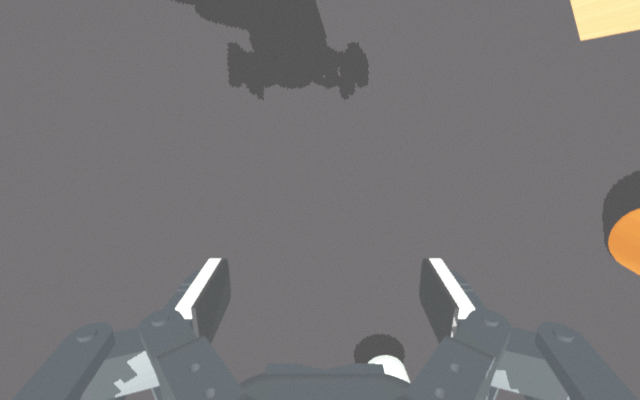

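The top view shows the shuttle with its gearbox near (350,178) and the jar near (296,160). The head is near (260,145). I'll enlarge these for measuring.

```bash
python3 - <<'E'
import cv2
a=cv2.imread("pics/a_top.png")[105:220,215:395]; cv2.imwrite("pics/b_top.png",cv2.resize(a,None,fx=4.4,fy=4.4,interpolation=cv2.INTER_CUBIC))
a=cv2.imread("pics/a_side.png")[155:290,240:350]; cv2.imwrite("pics/b_side.png",cv2.resize(a,None,fx=4.4,fy=4.4,interpolation=cv2.INTER_CUBIC))
E
```

```text
(no output)
```

View pics/b_top.png

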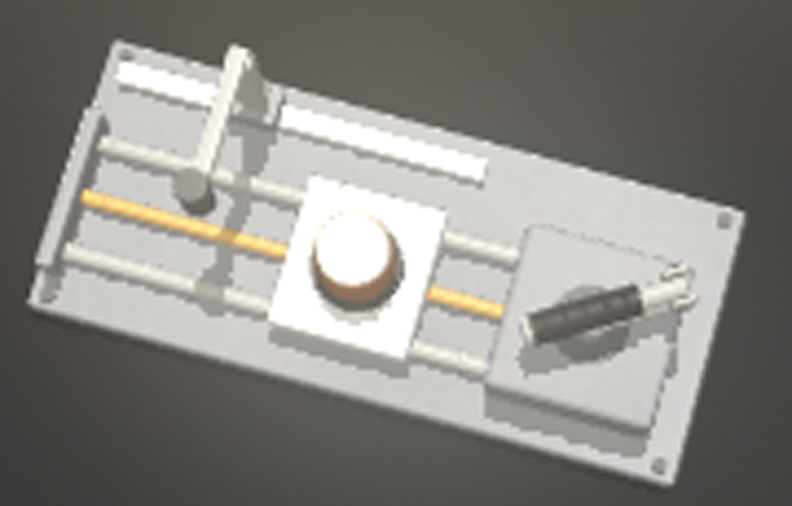

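View pics/b_side.png

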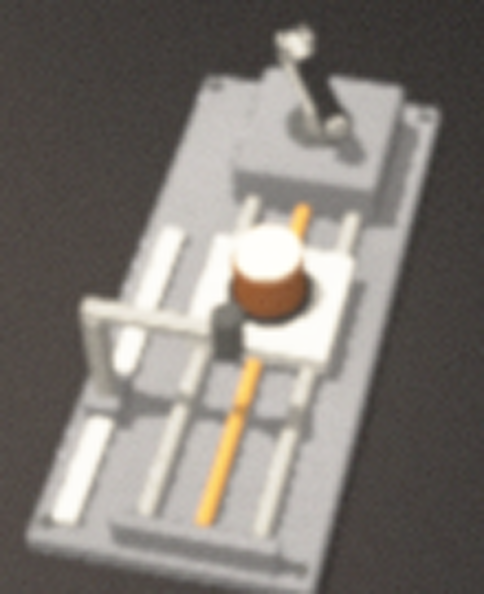

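```bash
cat > h.py <<'E'
import numpy as np, cv2
from cell import ctrl, imaging
def ray(d,u,v,z):
    R=np.array(d["R"]);t=np.array(d["t"]);C=-R.T@t
    r=R.T@np.array([(u-d["cx"])/d["fx"],(v-d["cy"])/d["fy"],1])
    return C+r*(z-C[2])/r[2]
def proj(d,X):
    c=np.array(d["R"])@np.array(X)+np.array(d["t"]); return d["fx"]*c[0]/c[2]+d["cx"],d["fy"]*c[1]/c[2]+d["cy"]
def un(u,v,ox,oy,f=4.4): return (u+.5)/f-.5+ox,(v+.5)/f-.5+oy
E
python3 - <<'E'
from h import *
d=imaging.get_image("top"); s=imaging.get_image("side")
np.set_printoptions(precision=1,suppress=True)
T=lambda u,v,z: ray(d,*un(u,v,215,105),z)
S=lambda u,v,z: ray(s,*un(u,v,240,155),z)
print("plate",[T(*p,22)for p in[(118,41),(745,210),(672,487),(30,308)]])
print("platebolt",[T(*p,22)for p in[(126,54),(724,220),(659,466),(46,292)]])
print("platebolt S",[S(*p,22)for p in[(46,521),(214,84),(427,116)]])
print("gear",[T(*p,75)for p in[(530,225),(692,268),(650,427),(487,383)]])
print("gear S",[S(*p,75)for p in[(267,68),(403,87),(375,195),(234,172)]])
print("root",T(678,287,118),S(295,43,118)); print("tip",T(528,332,118),S(338,125,118))
print("lid",T(354,248,110),S(267,252,110)); print("head",T(193,188,125),S(228,348,125),'headtop T',T(196,182,170))
E
```

```text
plate [array([794.5, 320.4,  22. ]), array([ 663.9, -176.2,   22. ]), array([ 445.3, -118.8,   22. ]), array([577.1, 378.5,  22. ])]
platebolt [array([783.9, 313.5,  22. ]), array([ 655.6, -159.8,   22. ]), array([ 461.3, -108.9,   22. ]), array([589.9, 366.8,  22. ])]
platebolt S [array([782.6, 313.5,  22. ]), array([ 658.5, -161.6,   22. ]), array([ 460.2, -108.7,   22. ])]
gear [array([635.4,  -6.8,  75. ]), array([ 604.1, -128.3,   75. ]), array([483.4, -96.9,  75. ]), array([514.4,  23.8,  75. ])]
gear S [array([ 606.5, -125. ,   75. ]), array([484.2, -93.9,  75. ]), array([516.3,  36.8,  75. ]), array([636.4,   3.8,  75. ])]
root [ 579.6 -113.   118. ] [ 579.9 -110.5  118. ]
tip [544.8  -5.  118. ] [545.6  -6.1 118. ]
lid [606.9 122.5 110. ] [607.8 126.4 110. ]
head [646.1 239.5 125. ] [637.7 233.5 125. ] headtop T [637.8 230.3 170. ]
```

```bash
python3 -m inch '[1,3,0,-2.8,0,3,0, 1,7,-0.5,-6.5,0,8,0, 1,11,-1,-10.2,0,13,0, 1,15,-1.5,-13.9,0,18,0, 1,19,-2,-17.7,0,23,0, 1,23,-2.5,-21.4,0,28,0, 1,27,-3,-25.1,0,33,0, 1,31,-3,-28.8,0,38,0, 1,34.5,-3,-32,0,42,0, 1,38,-3,-35.3,0,46,0, 1,41,-3,-38.1,0,50,0, 1,43,-3,-40,0,53,0]'; python3 - <<'E'
from h import *
s=ctrl.read_state();print(s["clock"],s["eef_pos"],s["tool_rot"],s["qpos"])
E
```

```text
clock: 1.45
eef_pos: [488.5, 95.7, 261.6]
tool_rot: [-1.57, 0.0, -1.257]
force: [1.1, 0.3, -0.1]
width: 85.2
1.45 [488.47339965  95.73026856 261.58846996] [-1.57003366e+00  5.28073360e-06 -1.25664750e+00] [-0.5112489   0.39139335  0.36355028  1.90208549 -0.17730803  0.87839312
  0.25487427]
```

```bash
python3 -m inch '[1,3,1,0.6,0,0,0, 1,6,2,1.2,0,0,0, 1,9,3,1.7,0,0,0, 1,11.5,4,2.1,0,0,0, 1,12.7,5,2.3,0,0,0, 1,12.7,5,2.3,0,0,0, 1,12.7,5,2.3,0,0,0]'; python3 - <<'E'
from h import *
for n in["wrist","top"]:
    d=imaging.get_image(n);cv2.imwrite(f"pics/c_{n}.png",d["img"][:,:,::-1])
s=ctrl.read_state();print(s["clock"],s["eef_pos"],s["tool_rot"],s["qpos"])
E
```

```text
clock: 2.15
eef_pos: [548.5, -14.4, 211.1]
tool_rot: [-1.572, 0.001, -1.253]
force: [0.2, 0.2, 0.9]
width: 85.3
2.25 [548.84002146 -13.88810752 211.63827341] [-1.57042959e+00  1.07364191e-03 -1.25157136e+00] [-0.24985566  0.52781826  0.33799223  1.83095247 -0.23172509  0.82135532
  0.52355625]
```

View pics/c_wrist.png

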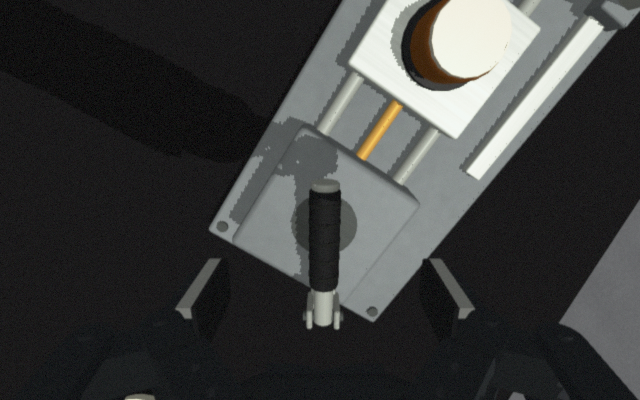

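View pics/c_top.png

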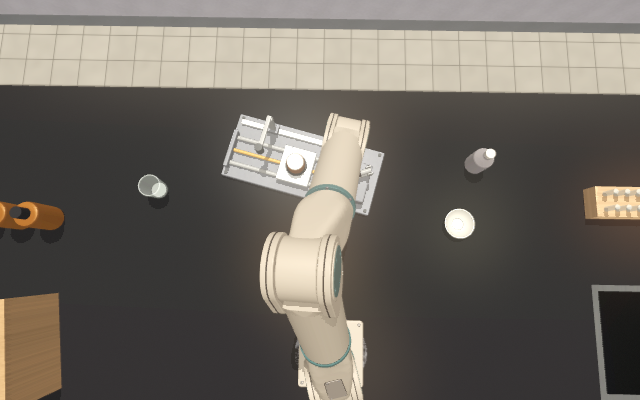

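The wrist view shows the handle aligned midway between the fingers. Its tip is at (325,186) and its hinge at about (323,314). The gearbox is just below it, with corners at (308,128), (419,196), (368,300) and (237,240).

```bash
python3 - <<'E'
from h import *
np.set_printoptions(precision=1,suppress=True)
a=cv2.imread("pics/c_wrist.png")[100:330,200:440]; cv2.imwrite("pics/c_w2.png",cv2.resize(a,None,fx=2.5,fy=2.5,interpolation=cv2.INTER_CUBIC))
d=imaging.get_image("wrist")
W=lambda u,v,z: ray(d,u,v,z)
print("tip",W(325,186,118),"root",W(323,314,118))
print("lid",W(469,37,110))
print("bolts",W(222,227,22),W(372,312,22))
E
```

```text
tip [545.7  -3.6 118. ] root [ 579.8 -111.8  118. ]
lid [605.7 123.6 110. ]
bolts [ 462.5 -109.4   22. ] [ 657.2 -161.1   22. ]
```

View pics/c_w2.png

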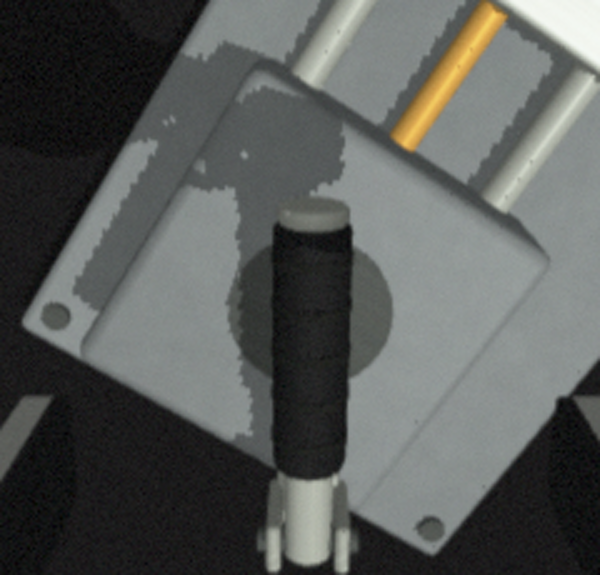

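```bash
python3 - <<'E'
from h import *
np.set_printoptions(precision=1,suppress=True)
d=imaging.get_image("wrist")
W=lambda u,v,z: ray(d,u,v,z)
z=lambda u,v:un(u,v,200,100,2.5)
print("disc",W(*z(313,311),75), W(*z(313,311),78),"pin",W(*z(308,542),118),"tip",W(*z(314,212),118))
g=[W(*z(*p),75) for p in [(262,62),(549,262),(352,510),(84,352)]];print(g,np.mean(g,0))
s=ctrl.read_state();print(s["eef_pos"],s["tool_rot"])
E
```

```text
disc [561.2 -50.1  75. ] [560.8 -48.9  78. ] pin [ 580.7 -114.5  118. ] tip [545.7  -2.6 118. ]
[array([517. ,  29.6,  75. ]), array([635.7,  -5.4,  75. ]), array([ 602.9, -126.5,   75. ]), array([485.5, -92.4,  75. ])] [560.3 -48.7  75. ]
[549.  -14.2 211.8] [-1.6  0.  -1.3]
```

```bash
python3 -m inch '[1,0.2,3,0,0,0,0, 1,0.2,6,0,0,0,0, 1,0.2,9,0,0,0,0, 1,0.2,11,0,0,0,0, 1,0.2,11,0,0,0,0, 0,0.2,11,0,0,0,0, 0,0.2,11,0,0,0,0, 0,0.2,11,0,0,0,0, 0,0.2,11,0,0,0,0, 0,0.2,11,0,0,0,0]'; python3 - <<'E'
from h import *
for n in["wrist"]:
    d=imaging.get_image(n);cv2.imwrite(f"pics/d_{n}.png",d["img"][:,:,::-1])
s=ctrl.read_state();print(s["clock"],s["eef_pos"],s["tool_rot"],s["force"],s["torque"],s["width"])
E
```

```text
clock: 3.35
eef_pos: [549.6, -17.7, 102.0]
tool_rot: [-1.571, 0.0, -1.254]
force: [-1.7, -0.8, 4.6]
width: 21.9
3.4 [549.59545924 -17.72367639 101.94714724] [-1.57059658e+00  1.80328318e-04 -1.25436914e+00] [-0.79198076  0.33604223  5.09108354] [-0.03801307  0.31744825 -0.10129109] 21.854303480501727
```

View pics/d_wrist.png

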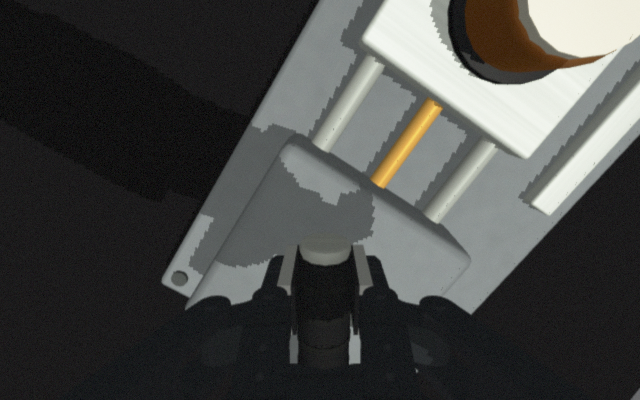

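```bash
python3 -m inch '[0,0.02,-0.7,0,0,0,0, 0,0.1,-1.39,0,0,0,0, 0,0.22,-2.08,0,0,0,0, 0,0.39,-2.76,0,0,0,0, 0,0.6,-3.42,0,0,0,0, 0,0.86,-4.07,0,0,0,0, 0,1.17,-4.7,0,0,0,0, 0,1.52,-5.3,0,0,0,0]'; python3 - <<'E'
from h import *
for n in["wrist","side"]:
    d=imaging.get_image(n);cv2.imwrite(f"pics/e_{n}.png",d["img"][:,:,::-1])
s=ctrl.read_state();print(s["clock"],s["eef_pos"],s["tool_rot"],s["force"],s["torque"],s["width"])
E
```

```text
clock: 4.2
eef_pos: [554.1, -33.0, 154.5]
tool_rot: [-1.572, -0.001, -1.254]
force: [-0.1, -5.9, -10.4]
width: 22.3
4.3 [554.35606946 -33.34274379 154.98855971] [-1.57102222e+00 -7.99082161e-04 -1.25491954e+00] [-0.70069578 -6.68006484 -6.3775225 ] [-0.79714311  0.21989252 -0.09741199] 21.954883508120286
```

View pics/e_wrist.png

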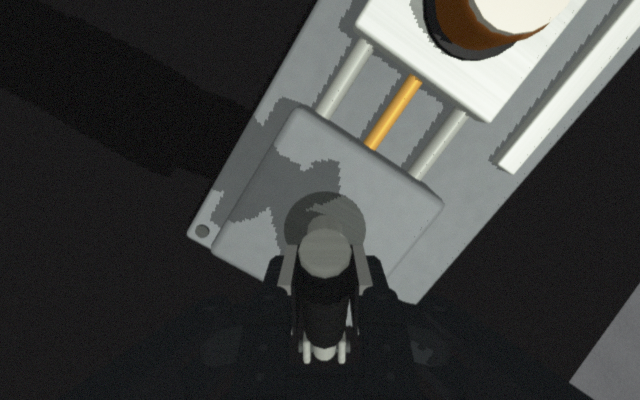

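```bash
python3 -m inch '[0,0.6,-0.86,0,0,0,0, 0,1.29,-1.65,0,0,0,0, 0,2.05,-2.36,0,0,0,0, 0,2.89,-2.99,0,0,0,0, 0,3.79,-3.53,0,0,0,0, 0,4.73,-3.97,0,0,0,0, 0,5.72,-4.31,0,0,0,0, 0,6.74,-4.55,0,0,0,0, 0,7.61,-4.66,0,0,0,0, 0,8.2,-4.7,0,0,0,0, 0,8.35,-4.7,0,0,0,0, 0,8.35,-4.7,0,0,0,0]'; python3 - <<'E'
from h import *
for n in["wrist","side"]:
    d=imaging.get_image(n);cv2.imwrite(f"pics/f_{n}.png",d["img"][:,:,::-1])
a=cv2.imread("pics/f_side.png")[120:290,220:400]; cv2.imwrite("pics/f_side2.png",cv2.resize(a,None,fx=3.5,fy=3.5,interpolation=cv2.INTER_CUBIC))
s=ctrl.read_state();print(s["clock"],s["eef_pos"],s["tool_rot"],s["force"],s["torque"],s["width"],s["qpos"])
E
```

```text
clock: 5.5
eef_pos: [581.4, -111.9, 201.4]
tool_rot: [-1.569, -0.001, -1.254]
force: [-0.1, -0.1, -12.0]
width: 18.4
5.6 [ 581.34117177 -111.79252763  201.39241637] [-1.56930581 -0.00158321 -1.25357535] [  1.30435582   0.37358441 -13.13906838] [ 0.24912546 -0.48937392  0.03050833] 18.193800356017874 [-0.06174479  0.59698205  0.32309886  1.72633524 -0.23801125  0.85479636
  0.6831652 ]
```

View pics/f_wrist.png

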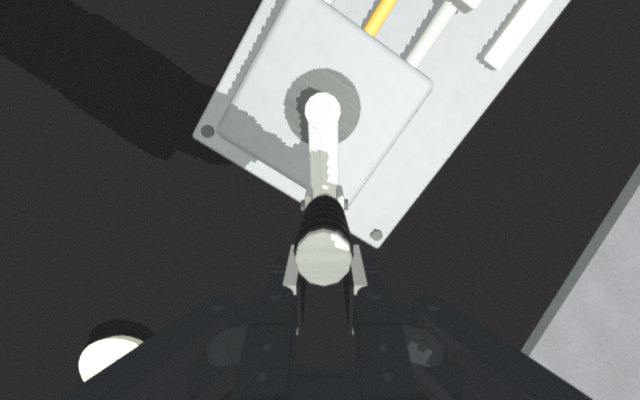

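View pics/f_side2.png

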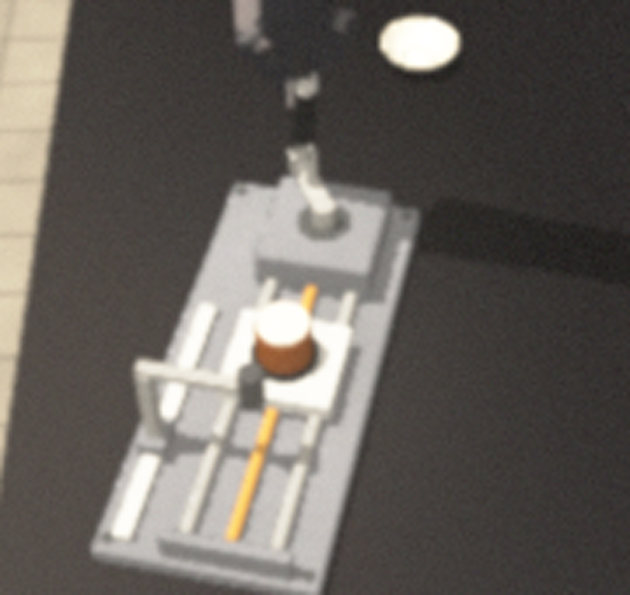

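```bash
python3 - <<'E'
from h import *
np.set_printoptions(precision=1,suppress=True)
a=cv2.imread("pics/f_wrist.png")[80:330,230:430]; cv2.imwrite("pics/f_w2.png",cv2.resize(a,None,fx=2.4,fy=2.4,interpolation=cv2.INTER_CUBIC))
d=imaging.get_image("wrist")
print("tip",ray(d,324,258,236),"hub",ray(d,322.5,110,102),"pins",ray(d,325,204,118),'disc',ray(d,322.5,107,75))
E
```

```text
tip [574.6 -92.5 236. ] hub [559.8 -50.5 102. ] pins [ 581.7 -111.9  118. ] disc [559.4 -49.9  75. ]
```

View pics/f_w2.png

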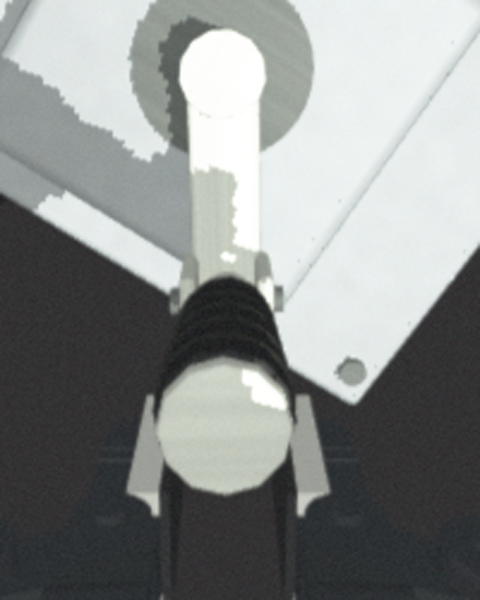

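The tip is at (324,258), which still leans about 10° inward, and the pads have slipped toward the rim of the grip. I'll open, re-centre over the grip and close again.

```bash
python3 -m inch '[0.6,0,0,0,0,0,0, 0.6,0,0,0,0,0,0, 0.6,-0.8,0,0,0,0,3, 0.6,-1.7,0,0,0,0,8, 0.6,-1.7,0,0,0,0,8, 0.6,-1.7,0,0,0,0,8]'; python3 - <<'E'
from h import *
for n in["wrist"]:
    d=imaging.get_image(n);cv2.imwrite(f"pics/g_{n}.png",d["img"][:,:,::-1])
s=ctrl.read_state();print(s["clock"],s["eef_pos"],s["tool_rot"],s["force"],s["torque"],s["width"])
from scipy.spatial.transform import Rotation as Ro
print(Ro.from_euler("xyz",s["tool_rot"]).as_matrix())
E
```

```text
clock: 6.25
eef_pos: [576.0, -96.5, 202.1]
tool_rot: [-1.569, 0.137, -1.255]
force: [0.0, -0.6, -0.3]
width: 51.4
6.3 [575.73708592 -95.72827864 201.96064519] [-1.56947567  0.1372798  -1.25392711] [-0.07016896  0.52617953  0.30829913] [-0.09724455 -0.0382017   0.05965285] 51.298627824510746
[[ 0.30866168 -0.04138627  0.95027109]
 [-0.9412759   0.13044746  0.31142117]
 [-0.13684901 -0.99059105  0.00130823]]
```

View pics/g_wrist.png

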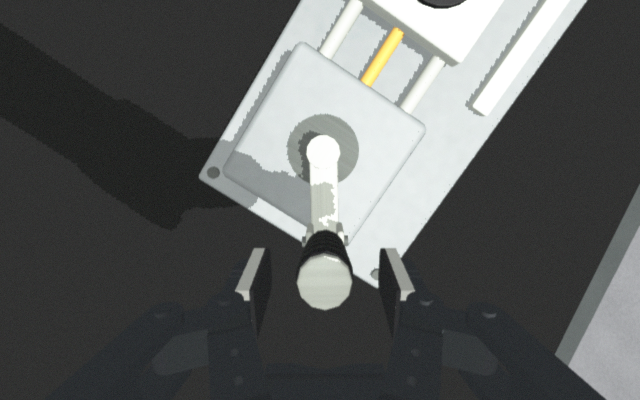

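```bash
python3 -m inch '[0.6,0.1,0,0,0,0,-8, 0.6,0.2,0,0,0,0,-16, 0.6,0.2,0,0,0,0,-17, 0.6,0.2,0,0,0,0,-17]'; python3 - <<'E'
from h import *
np.set_printoptions(precision=2,suppress=True)
for n in["wrist"]:
    d=imaging.get_image(n);cv2.imwrite(f"pics/h_{n}.png",d["img"][:,:,::-1])
s=ctrl.read_state();print(s["clock"],s["eef_pos"],s["tool_rot"],s["force"],s["torque"],s["width"])
from scipy.spatial.transform import Rotation as Ro
print(Ro.from_euler("xyz",s["tool_rot"]).as_matrix())
E
```

```text
clock: 6.7
eef_pos: [575.9, -94.1, 201.2]
tool_rot: [-1.571, -0.156, -1.249]
force: [-0.2, -1.1, 0.4]
width: 51.2
6.75 [576.07 -96.26 201.38] [-1.57 -0.16 -1.25] [-0.07 -0.29 -0.36] [0.13 0.05 0.02] 51.45840511018728
[[ 0.31  0.05  0.95]
 [-0.94 -0.15  0.31]
 [ 0.16 -0.99  0.  ]]
```

View pics/h_wrist.png

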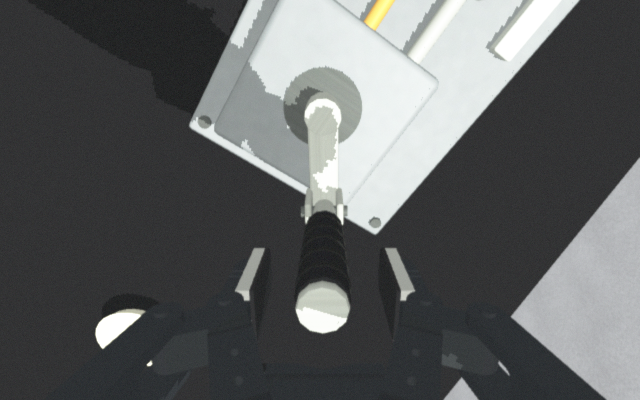

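```bash
python3 - <<'E'
from h import *
np.set_printoptions(precision=1,suppress=True)
d=imaging.get_image("wrist")
s=ctrl.read_state();
print("tip",ray(d,323,306,234.5),"pins",ray(d,324,210,118),"grasp proj",proj(d,s["eef_pos"]),s["eef_pos"])
from scipy.spatial.transform import Rotation as Ro
M=Ro.from_euler("xyz",s["tool_rot"]).as_matrix()
tip=ray(d,323,306,234.5); print("tip in tool",M.T@(tip-s["eef_pos"]),"root in tool",M.T@(np.array([580.4,-111.9,118])-s["eef_pos"]))
E
```

```text
tip [574.1 -92.8 234.5] pins [ 581.4 -114.1  118. ] grasp proj (np.float64(323.98215477842706), np.float64(263.2389687676729)) [576.1 -97.8 201.5]
tip in tool [ -0.1 -33.4  -0.3] root in tool [ 1.5 84.8 -0.4]
```

```bash
python3 -m inch '[0,0,0,0,0,0,0, 0,0,0,0,0,0,0, 0,0,0,0,0,0,0, 0,0,0,0,0,0,0, 0,0.3,0.01,0,0,0,2, 0,0.59,0.02,0,0,0,4, 0,0.89,0.05,0,0,0,6, 0,1.18,0.08,0,0,0,8, 0,1.4,0.12,0,0,0,9.5, 0,1.4,0.12,0,0,0,9.5]'; python3 - <<'E'
from h import *
np.set_printoptions(precision=2,suppress=True)
for n in["wrist"]:
    d=imaging.get_image(n);cv2.imwrite(f"pics/i_{n}.png",d["img"][:,:,::-1])
s=ctrl.read_state();print(s["clock"],s["eef_pos"],s["tool_rot"],s["force"],s["torque"],s["width"])
E
```

```text
clock: 7.8
eef_pos: [580.7, -112.1, 202.6]
tool_rot: [-1.57, 0.009, -1.256]
force: [-0.1, -0.8, 6.1]
width: 22.8
7.85 [ 580.66 -111.93  202.58] [-1.57  0.01 -1.26] [-0.56 -1.79  6.51] [-0.43  0.25  0.01] 22.20468200231074
```

View pics/i_wrist.png

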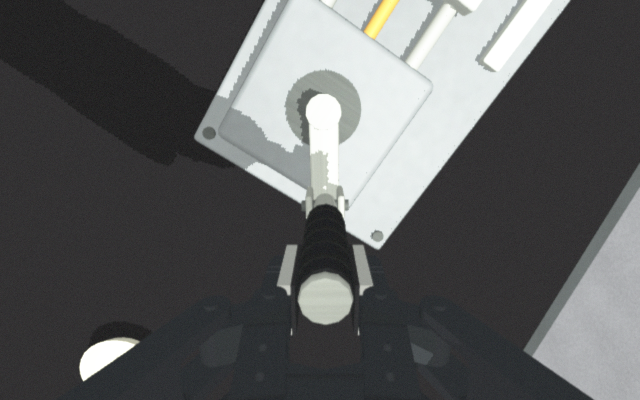

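```bash
python3 - <<'E'
from h import *
np.set_printoptions(precision=1,suppress=True)
d=imaging.get_image("wrist")
print("tip",ray(d,326,298,236),"pins",ray(d,325,205,118),"hub",ray(d,323,109,102),"disc",ray(d,323,107,75))
E
```

```text
tip [ 580.4 -109.8  236. ] pins [ 581.1 -112.4  118. ] hub [559.  -49.1 102. ] disc [558.9 -48.9  75. ]
```

```bash
python3 -m inch '[0,-0.22,0,-1.68,0,0,0, 0,-0.87,0,-3.25,0,0,0, 0,-1.9,0,-4.6,0,0,0, 0,-3.25,0,-5.63,0,0,0, 0,-4.82,0,-6.28,0,0,0, 0,-6.5,0,-6.5,0,0,0, 0,-6.5,0,-6.5,0,0,0]'; python3 - <<'E'
from h import *
np.set_printoptions(precision=2,suppress=True)
for n in["wrist","side"]:
    d=imaging.get_image(n);cv2.imwrite(f"pics/j_{n}.png",d["img"][:,:,::-1])
a=cv2.imread("pics/j_side.png")[120:290,220:400]; cv2.imwrite("pics/j_side2.png",cv2.resize(a,None,fx=3.5,fy=3.5,interpolation=cv2.INTER_CUBIC))
s=ctrl.read_state();print(s["clock"],s["eef_pos"],s["tool_rot"],s["force"],s["torque"],s["width"],s["qpos"])
E
```

```text
clock: 8.6
eef_pos: [496.7, -66.8, 202.6]
tool_rot: [-1.572, 0.011, -1.251]
force: [-1.9, 1.1, 5.0]
width: 22.4
8.7 [497.04 -67.93 202.59] [-1.57  0.01 -1.25] [-2.14  0.92  6.21] [0.33 0.76 0.03] 22.26952194078528 [-0.14  0.48  0.32  1.96 -0.23  0.75  0.64]
```

View pics/j_wrist.png

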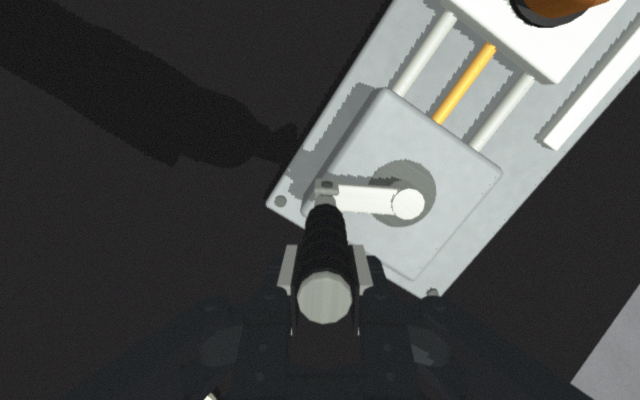

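View pics/j_side2.png

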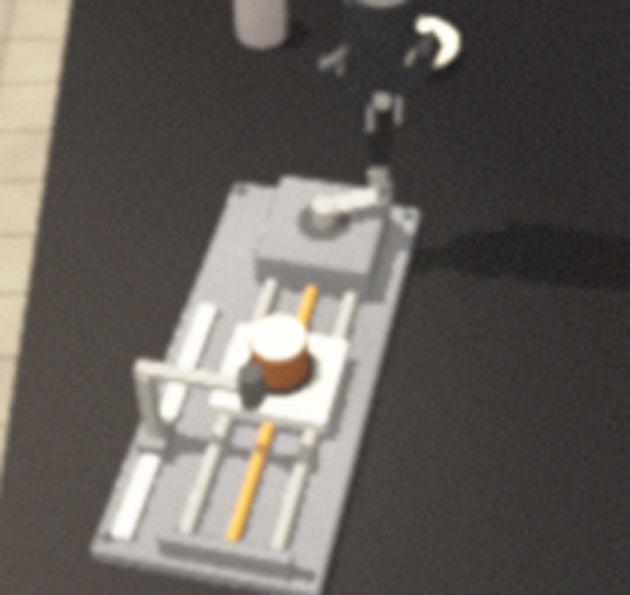

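```bash
python3 -m inch '[0,-1.68,0,0.22,0,0,0, 0,-3.25,0,0.87,0,0,0, 0,-4.6,0,1.9,0,0,0, 0,-5.63,0,3.25,0,0,0, 0,-6.28,0,4.82,0,0,0, 0,-6.5,0,6.5,0,0,0, 0,-6.28,0,8.18,0,0,0, 0,-5.63,0,9.75,0,0,0, 0,-4.6,0,11.1,0,0,0, 0,-3.25,0,12.13,0,0,0, 0,-1.68,0,12.78,0,0,0, 0,0,0,13,0,0,0]'; python3 - <<'E'
from h import *
np.set_printoptions(precision=2,suppress=True)
s=ctrl.read_state();print(s["clock"],s["eef_pos"],s["tool_rot"],s["force"],s["torque"],s["width"],s["qpos"])
for n in["wrist"]:
    d=imaging.get_image(n);cv2.imwrite(f"pics/k_{n}.png",d["img"][:,:,::-1])
E
```

```text
clock: 9.9
eef_pos: [621.5, -27.9, 202.6]
tool_rot: [-1.573, 0.011, -1.253]
force: [-4.9, 0.6, 7.8]
width: 22.1
9.9 [621.49 -27.92 202.59] [-1.57  0.01 -1.25] [-4.86  0.62  7.82] [0.04 1.57 0.02] 22.131266102435447 [-0.18  0.64  0.31  1.63 -0.24  0.92  0.54]
```

View pics/k_wrist.png

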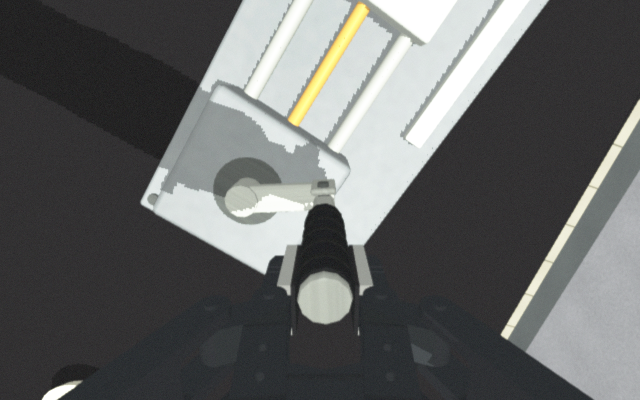

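```bash
python3 -m inch '[0,1.68,0,-0.22,0,0,0, 0,3.25,0,-0.87,0,0,0, 0,4.6,0,-1.9,0,0,0, 0,5.63,0,-3.25,0,0,0, 0,6.28,0,-4.82,0,0,0, 0,6.5,0,-6.5,0,0,0, 0,6.28,0,-8.18,0,0,0, 0,5.63,0,-9.75,0,0,0, 0,4.6,0,-11.1,0,0,0, 0,3.25,0,-12.13,0,0,0, 0,1.68,0,-12.78,0,0,0, 0,0,0,-13,0,0,0]'; python3 - <<'E'
from h import *
np.set_printoptions(precision=2,suppress=True)
d=imaging.get_image("side")
for n in["wrist","side","top"]:
    d=imaging.get_image(n);cv2.imwrite(f"pics/l_{n}.png",d["img"][:,:,::-1])
a=cv2.imread("pics/l_side.png")[150:290,240:350]; cv2.imwrite("pics/l_side2.png",cv2.resize(a,None,fx=4.4,fy=4.4,interpolation=cv2.INTER_CUBIC))
s=ctrl.read_state();print(s["clock"],s["eef_pos"],s["tool_rot"],s["force"],s["torque"],s["width"],s["qpos"])
E
```

```text
clock: 11.15
eef_pos: [497.7, -70.2, 202.7]
tool_rot: [-1.571, 0.007, -1.256]
force: [0.6, -2.3, 0.8]
width: 22.4
11.35 [497.25 -67.92 202.59] [-1.57  0.01 -1.25] [-3.73  1.92  6.47] [0.28 0.96 0.03] 22.569370033712623 [-0.13  0.48  0.31  1.96 -0.22  0.75  0.63]
```

View pics/l_wrist.png

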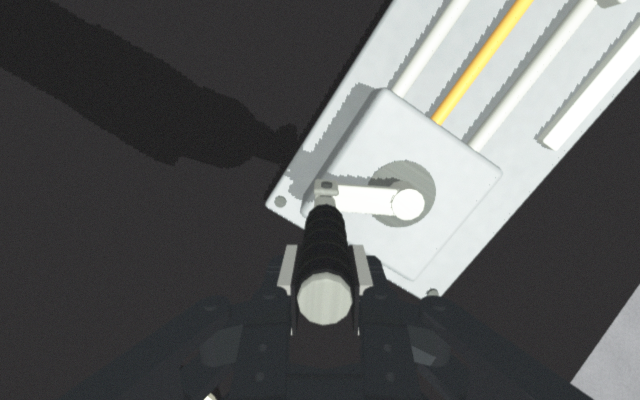

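View pics/l_side2.png

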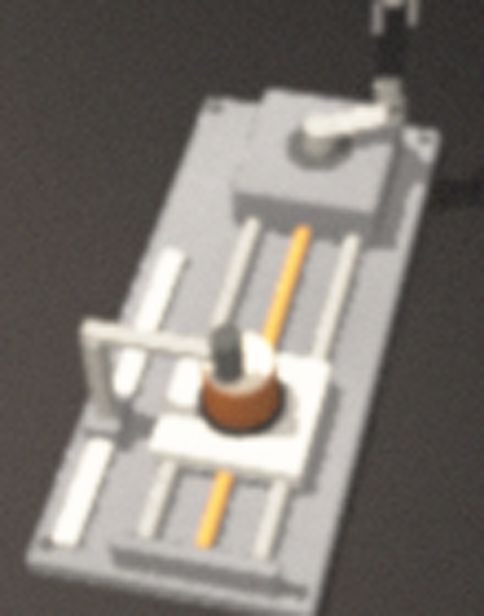

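View pics/l_top.png

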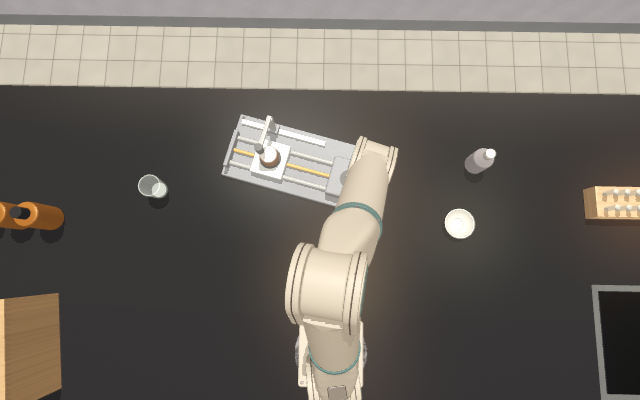

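```bash
python3 -m inch '[0,-1.68,0,0.22,0,0,0, 0,-3.25,0,0.87,0,0,0, 0,-4.6,0,1.9,0,0,0, 0,-5.63,0,3.25,0,0,0, 0,-6.28,0,4.82,0,0,0, 0,-6.5,0,6.5,0,0,0, 0,-6.5,0,6.5,0,0,0, 0,-6.5,0,6.5,0,0,0]'; python3 - <<'E'
from h import *
np.set_printoptions(precision=2,suppress=True)
for n in["wrist","side","top"]:
    d=imaging.get_image(n);cv2.imwrite(f"pics/m_{n}.png",d["img"][:,:,::-1])
a=cv2.imread("pics/m_side.png")[210:270,250:330]; cv2.imwrite("pics/m_side2.png",cv2.resize(a,None,fx=8,fy=8,interpolation=cv2.INTER_CUBIC))
a=cv2.imread("pics/m_top.png")[110:190,220:300]; cv2.imwrite("pics/m_top2.png",cv2.resize(a,None,fx=7,fy=7,interpolation=cv2.INTER_CUBIC))
s=ctrl.read_state();print(s["clock"],s["eef_pos"],s["tool_rot"],s["force"],s["torque"],s["width"],s["qpos"])
E
```

```text
clock: 12.15
eef_pos: [540.5, 13.1, 202.8]
tool_rot: [-1.57, 0.008, -1.254]
force: [2.0, -1.2, -2.6]
width: 22.4
12.3 [539.29  12.76 202.81] [-1.57  0.01 -1.25] [ 2.88 -0.97 -6.32] [-0.51 -0.66 -0.02] 21.792683315196413 [-0.28  0.53  0.31  1.86 -0.23  0.79  0.47]
```

View pics/m_wrist.png

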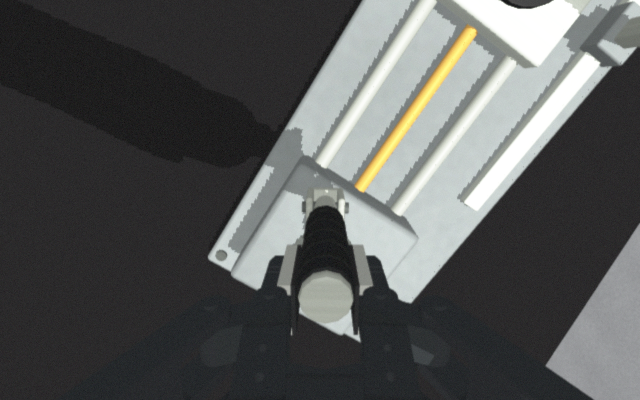

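View pics/m_side2.png

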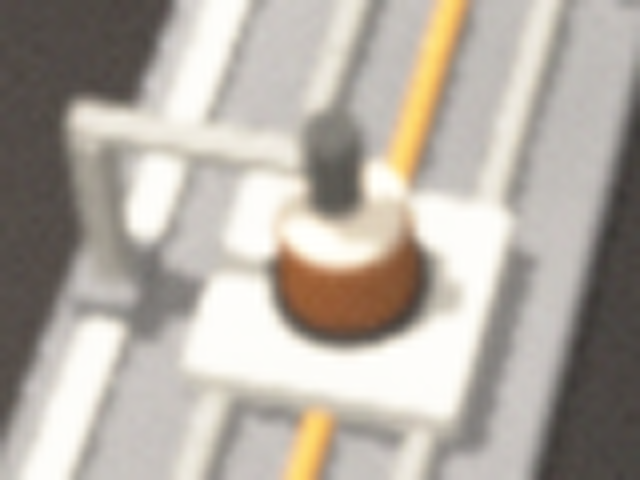

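View pics/m_top2.png

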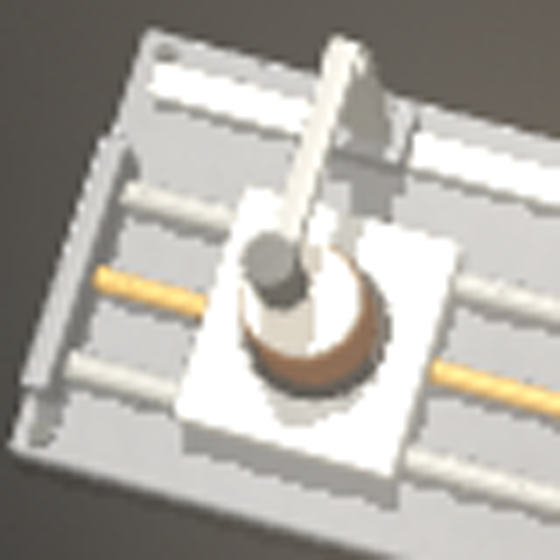

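The side crop shows the barrel's lower end at about (335,205), over the lid. The top crop shows the barrel top at about (275,262), with the lid centre near (302,298). I'll overlay the model geometry to measure the remaining offset.

```bash
cat > ov.py <<'E'
from h import *
AX=np.array([560.4,-50.]); EY=np.array([.2543,.967]);EX=np.array([.967,-.2543])
def W(x,y,z): p=AX+x*EX+y*EY; return [p[0],p[1],z]
def ring(x,y,z,r): return [W(x+r*np.cos(a),y+r*np.sin(a),z) for a in np.linspace(0,2*np.pi,60)]
def overlay(d,img,box,f,ys,yh,out,off=(0,0),xs=0,xh=0):
    x0,y0,x1,y1=box
    a=cv2.resize(np.ascontiguousarray(img[y0:y1,x0:x1]),None,fx=f,fy=f,interpolation=cv2.INTER_CUBIC)
    def dr(P,c):
        q=np.array([proj(d,p) for p in P]); q[:,0]=(q[:,0]+off[0]-x0+.5)*f-.5; q[:,1]=(q[:,1]+off[1]-y0+.5)*f-.5
        cv2.polylines(a,[np.round(q*8).astype(int)],True,c,1,cv2.LINE_AA,3)
    dr(ring(xs,ys,110,27),(0,0,255)); dr(ring(xh,yh,125,13),(255,0,0)); dr(ring(xh,yh,170,13),(0,160,0))
    dr([W(-112.5,-110+0,22),W(112.5,-110,22)],(255,0,255))
    dr([W(xs-60,ys-55,44),W(xs+60,ys-55,44),W(xs+60,ys+55,44),W(xs-60,ys+55,44)],(255,0,255))
    for X in (-65,65): dr([W(X,65,75),W(X,-65,75)],(0,255,255))
    cv2.imwrite(out,a)
E
python3 - <<'E'
from ov import *
t=imaging.get_image("top"); s=imaging.get_image("side")
overlay(t,cv2.imread("pics/m_top.png"),(220,110,300,190),7,290,292,"pics/m_ot.png")
overlay(s,cv2.imread("pics/m_side.png"),(250,210,330,270),8,290,292,"pics/m_os.png")
E
```

```text
(no output)
```

View pics/m_ot.png

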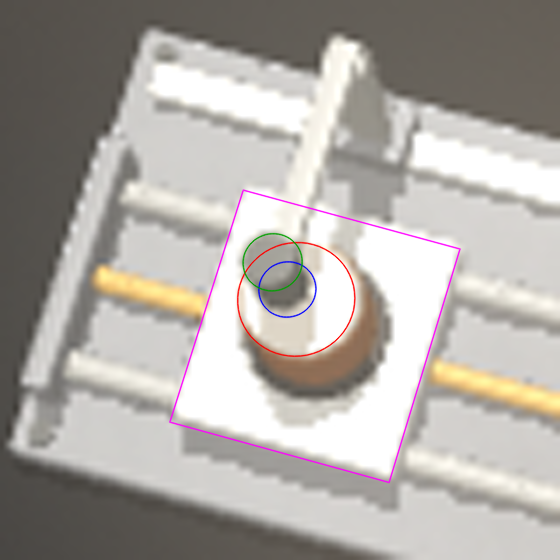

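View pics/m_os.png

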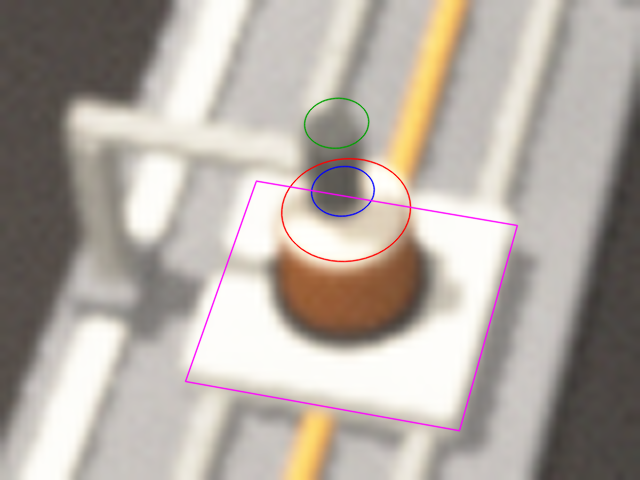

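```bash
python3 -m inch '[0.5,0,0,0,0,0,0, 0.5,0,0,0,0,0,0, 0.5,0,0,0,0,0,0, 0.5,0,-2,0,0,0,0, 0.5,0,-5,0,0,0,0, 0.5,-0.2,-8,0.3,0,0,0, 0.5,-2,-10,3,0,0,0, 0.5,-4,-12,7,0,0,0, 0.5,-6,-12,11,0,0,0, 0.5,-6,-12,12,0,0,0, 0.5,-6,-12,12,0,0,0]'; python3 - <<'E'
from ov import *
np.set_printoptions(precision=2,suppress=True)
for n in["wrist"]:
    d=imaging.get_image(n);cv2.imwrite(f"pics/n_{n}.png",d["img"][:,:,::-1])
s=ctrl.read_state();print(s["clock"],s["eef_pos"],s["tool_rot"],s["force"],s["width"],s["qpos"])
overlay(d,cv2.imread("pics/n_wrist.png"),(0,0,640,400),1,290,292,"pics/n_o.png")
E
```

```text
clock: 13.5
eef_pos: [635.6, 107.8, 322.8]
tool_rot: [-1.572, 0.009, -1.251]
force: [-0.4, -0.6, -0.0]
width: 42.6
13.55 [634.71 105.94 322.93] [-1.57  0.01 -1.25] [-0.27 -0.8   0.39] 42.42643485977033 [-0.4   0.56  0.34  1.41 -0.2   1.2   0.28]
```

View pics/n_o.png

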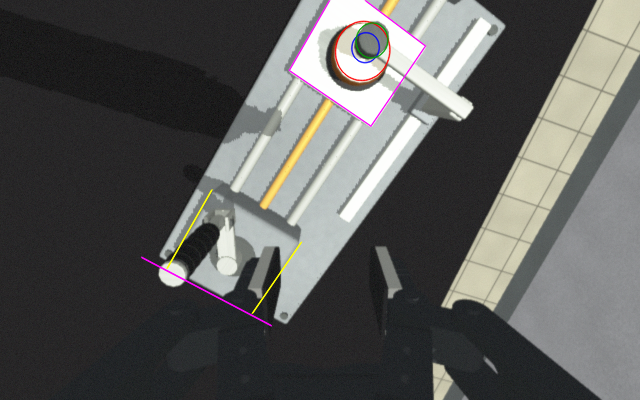

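```bash
python3 - <<'E'
from ov import *
d=imaging.get_image("wrist"); im=cv2.imread("pics/n_wrist.png")
overlay(d,im,(300,0,430,100),6,290,292,"pics/n_o2.png")
a=cv2.resize(im[0:100,300:430],None,fx=6,fy=6,interpolation=cv2.INTER_CUBIC);cv2.imwrite("pics/n_w2.png",a)
print(ray(d,173,274,236))
E
```

```text
[538.90043597  12.27595325 236.        ]
```

View pics/n_o2.png

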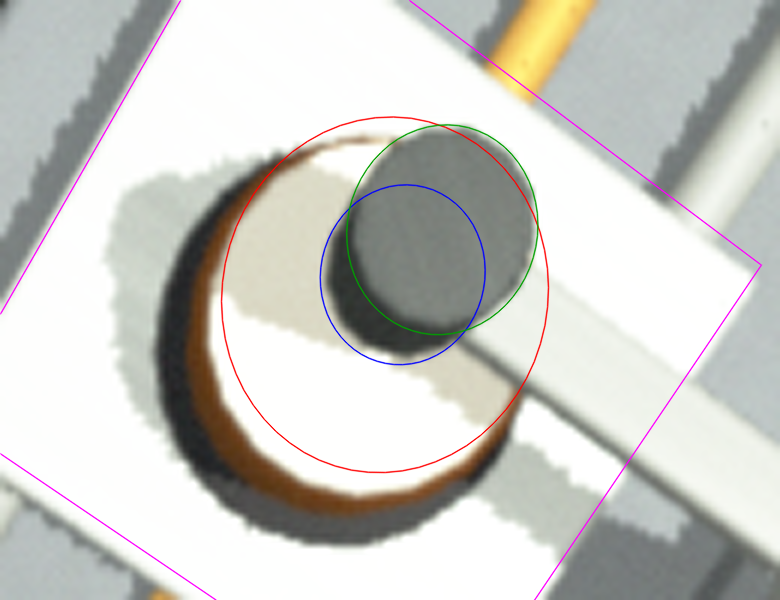

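View pics/n_w2.png

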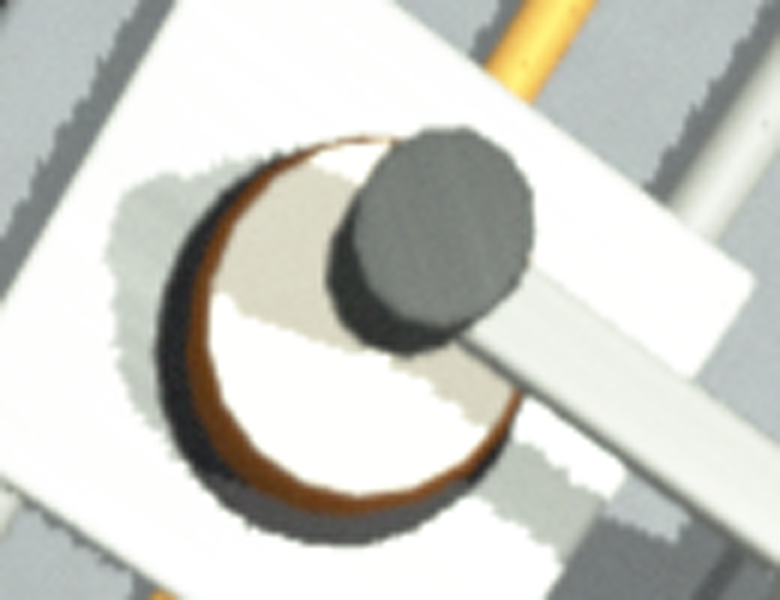

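```bash
cat > fit.py <<'E'
from ov import *
from scipy.optimize import least_squares
def circ(d,pts,z,r,ox,oy,f):
    P=np.array([ray(d,*un(u,v,ox,oy,f),z)[:2] for u,v in pts])
    s=least_squares(lambda c:np.hypot(*(P-c[:2]).T)-r,P.mean(0))
    rel=s.x-AX
    return s.x, "x,y shuttle",rel@EX,rel@EY,"res",np.round(s.fun,1)
E
python3 - <<'E'
from fit import *
np.set_printoptions(precision=1,suppress=True)
d=imaging.get_image("wrist")
g=lambda p,z,r:print(circ(d,p,z,r,300,0,6))
g([(208,310),(213,370),(232,420),(265,462),(310,488),(357,497),(420,485),(475,455),(505,420),(340,140),(300,158)],110,27)
g([(354,240),(375,170),(447,128),(505,150),(534,225),(500,305),(440,327),(380,295)],170,13)
g([(328,270),(335,305),(360,340),(405,356)],125,13)
E
```

```text
(array([633. , 225.1]), 'x,y shuttle', np.float64(0.19010080324899548), np.float64(284.51389344222054), 'res', array([-0. , -0.1,  0.1,  0.5,  0.3,  0.2, -0.1,  0.6,  0.6,  1. ,  0.6]))
(array([634.9, 231.9]), 'x,y shuttle', np.float64(0.32479658206352724), np.float64(291.5293055231075), 'res', array([-0.5, -0.8, -0.7, -0.8, -1. , -0.6, -0.6, -1. ]))
(array([635.3, 233. ]), 'x,y shuttle', np.float64(0.45832502840747225), np.float64(292.65808210166983), 'res', array([ 0. , -0. ,  0.1, -0. ]))
```

```bash
python3 -m inch '[0.5,2,0,-4,0,0,0, 0.5,4,0,-8,0,0,0, 0.5,6,2,-12,0,0,0, 0.5,6,4,-12,0,0,0, 0.5,6,8,-12,0,0,0, 0.5,6,12,-12,0,0,0, 0,6,12,-12,0,0,0, 0,6,12,-12,0,0,0, 0,6,12,-12,0,0,0, 0,6,12,-12,0,0,0]'; python3 -m inch '[0,0.1,0,1.13,0,0,0, 0,0.39,0,2.22,0,0,0, 0,0.66,0,2.85,0,0,0, 0,0.66,0,2.85,0,0,0, 0,0.66,0,2.85,0,0,0]'
```

```text
clock: 14.65
eef_pos: [537.6, 12.4, 202.3]
tool_rot: [-1.575, 0.009, -1.254]
force: [-0.8, -2.0, -24.8]
width: 22.0
clock: 15.15
eef_pos: [569.1, 15.5, 202.4]
tool_rot: [-1.571, 0.008, -1.254]
force: [1.2, -2.0, -28.8]
width: 22.1
```

```bash
python3 -m inch '[0.5,0,0,0,0,0,0, 0.5,0,0,0,0,0,0, 0.5,0,0,0,0,0,0, 0.5,0,-2,0,0,0,0, 0.5,0,-5,0,0,0,0, 0.5,-0.2,-8,0.3,0,0,0, 0.5,-2,-10,2,0,0,0, 0.5,-4,-12,5,0,0,0, 0.5,-6,-12,8,0,0,0, 0.5,-6.6,-12,9,0,0,0, 0.5,-6.6,-12,9,0,0,0, 0.5,-6.6,-12,9,0,0,0]'; python3 - <<'E'
from ov import *
d=imaging.get_image("wrist");cv2.imwrite("pics/p_w.png",d["img"][:,:,::-1])
print(-d["R"].T@d["t"], ctrl.read_state()["eef_pos"], d["R"][2])
np.savez("pics/p.npz",**{k:v for k,v in d.items()})
E
python3 -m inch '[0.5,-3,0,2,0,0,0, 0.5,-7,0,4,0,0,0, 0.5,-10,0,5,0,0,0, 0.5,-12,0,5,0,0,0, 0.5,-12,0,5,0,0,0, 0.5,-12,0,5,0,0,0]'; python3 - <<'E'
from ov import *
d=imaging.get_image("wrist");cv2.imwrite("pics/q_w.png",d["img"][:,:,::-1])
print(-d["R"].T@d["t"], ctrl.read_state()["eef_pos"], d["R"][2])
np.savez("pics/q.npz",**{k:v for k,v in d.items()})
for n in "pq":
    im=cv2.imread(f"pics/{n}_w.png"); d=dict(np.load(f"pics/{n}.npz"))
    u,v=proj(d,W(0,291,110)); print(u,v)
    u=int(np.clip(u-62,0,510));v=int(np.clip(v-48,0,300)); print(n,u,v)
    cv2.imwrite(f"pics/{n}_w2.png",cv2.resize(im[v:v+98,u:u+130],None,fx=6,fy=6,interpolation=cv2.INTER_CUBIC))
E
```

```text
clock: 16.35
eef_pos: [633.7, 104.0, 324.1]
tool_rot: [-1.571, 0.008, -1.255]
force: [0.3, -1.4, -0.5]
width: 43.0
[609.29990646 178.11885625 467.36434735] [633.55650755 103.41273047 324.12118931] [ 0.09443066 -0.28781045 -0.95302046]
clock: 17.0
eef_pos: [644.0, 232.6, 325.1]
tool_rot: [-1.571, 0.007, -1.256]
force: [0.5, -1.8, 0.1]
width: 42.6
[619.6287351  306.95496919 468.21131809] [644.37053463 231.80969274 325.18060093] [ 0.09413567 -0.28875463 -0.952764  ]
365.129875254461 46.67009013875622
p 303 0
316.1081168532272 164.24751912402837
q 254 116
```

View pics/p_w2.png

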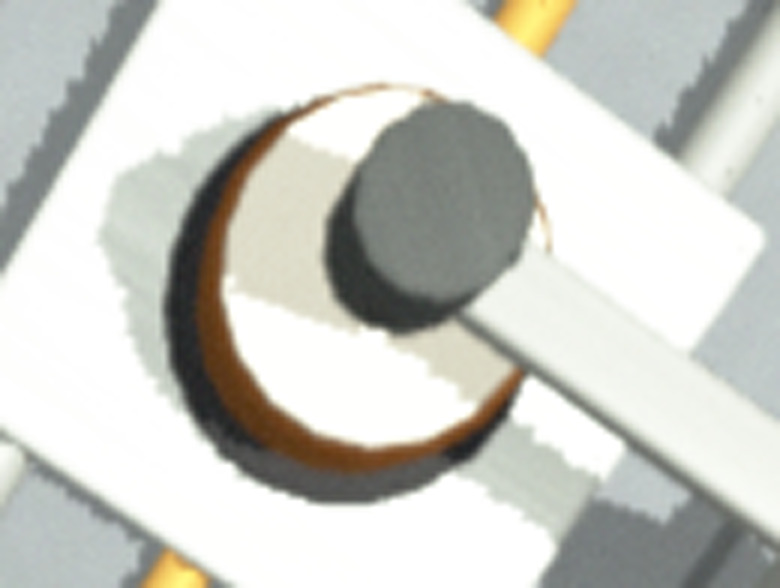

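View pics/q_w2.png

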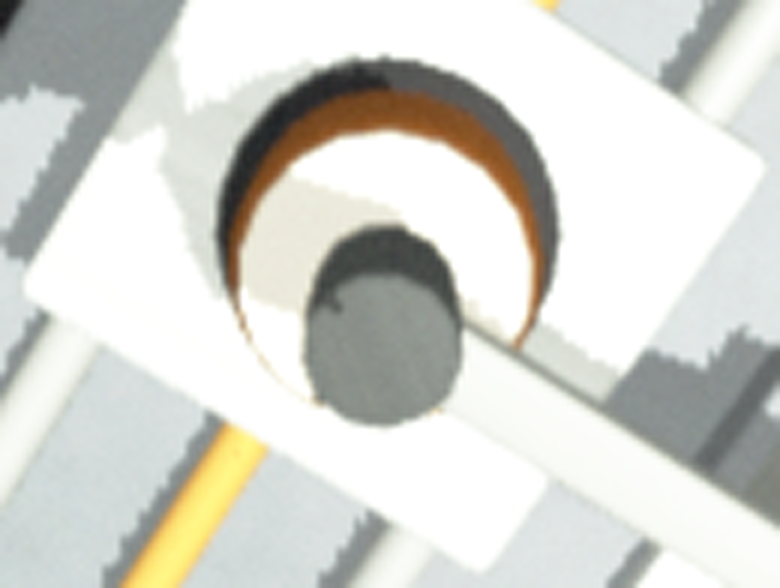

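View pics/q_w.png

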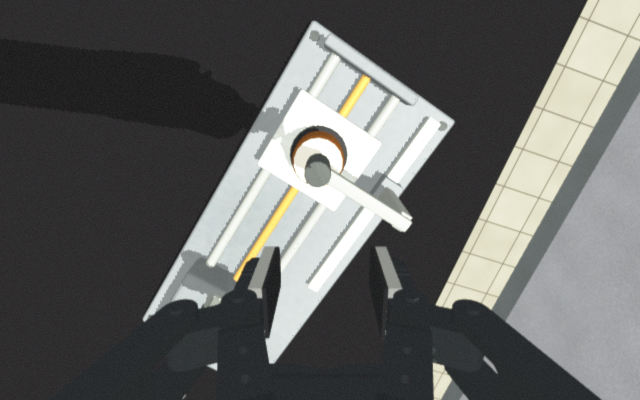

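```bash
python3 - <<'E'
from fit import *
np.set_printoptions(precision=1,suppress=True)
p=dict(np.load("pics/p.npz"));q=dict(np.load("pics/q.npz"))
g=lambda n,d,P,z,r,o:print(n,circ(d,P,z,r,*o,6)[1:])
for r in (27,26.3):
  g("p lid",p,[(222,230),(224,310),(245,370),(285,415),(330,440),(380,447),(440,437),(500,400),(310,115),(380,88)],110,r,(303,0))
  g("q lid",q,[(390,130),(320,148),(275,185),(245,240),(239,290),(262,350),(305,398),(480,168),(515,205),(535,260),(530,310)],110,r,(254,116))
for r in (13,12.4):
  g("p bot",p,[(327,245),(335,290),(360,320),(405,332)],125,r,(303,0))
  g("q bot",q,[(308,300),(325,255),(350,232),(390,225),(430,238),(455,275),(461,310)],125,r,(254,116))
  g("p top",p,[(354,205),(380,145),(450,102),(505,125),(534,200),(500,280),(440,303),(380,275)],170,r,(303,0))
  g("q top",q,[(307,340),(345,285),(385,272),(440,298),(462,340),(445,395),(385,425),(330,400)],170,r,(254,116))
E
```

```text
p lid ('x,y shuttle', np.float64(0.5685159944561491), np.float64(292.77068160687423), 'res', array([ 0.8,  0. ,  0.1, -0.1, -0. , -0.2,  0.2,  1. , -0.1,  0.5]))
q lid ('x,y shuttle', np.float64(0.7043124269510912), np.float64(293.9762614287772), 'res', array([ 0.4,  0. , -0.2, -0. ,  0.4, -0.2,  0.2, -0.4,  0.1,  0.4, -0.1]))
p lid ('x,y shuttle', np.float64(0.3042020068977962), np.float64(292.18030312389317), 'res', array([1. , 0.1, 0.2, 0. , 0.2, 0.1, 0.8, 1.8, 0.7, 1.6]))
q lid ('x,y shuttle', np.float64(0.3268155185894699), np.float64(294.2749639731759), 'res', array([0.7, 0.2, 0.1, 0.4, 0.9, 0.6, 1.2, 0.1, 0.7, 1.1, 0.9]))
p bot ('x,y shuttle', np.float64(0.7226150673125318), np.float64(295.8591902685875), 'res', array([-0.2,  0.1,  0.2, -0.2]))
q bot ('x,y shuttle', np.float64(0.5989514244222534), np.float64(293.97445506708914), 'res', array([ 0.6, -0.1,  0.1, -0.1,  0.2, -0.1,  0.6]))
p top ('x,y shuttle', np.float64(0.7314701920128215), np.float64(294.3658925712461), 'res', array([-0.5, -1.2, -0.5, -0.7, -1. , -0.7, -0.7, -0.7]))
q top ('x,y shuttle', np.float64(0.4726660503302895), np.float64(295.5185219026), 'res', array([-1. , -1.1, -0.7, -1.1, -0.8, -1.2, -1. , -1.4]))
p bot ('x,y shuttle', np.float64(0.5809303627612934), np.float64(295.17011418683813), 'res', array([-0.1,  0.1,  0.1, -0.1]))
q bot ('x,y shuttle', np.float64(0.30476828587444516), np.float64(294.5686594942179), 'res', array([ 1.4,  0.2,  0.2, -0.2,  0.2,  0.3,  1.2]))
p top ('x,y shuttle', np.float64(0.6983570115990574), np.float64(294.34342300417865), 'res', array([ 0.1, -0.6,  0.1, -0.1, -0.4, -0.1, -0.1, -0.1]))
q top ('x,y shuttle', np.float64(0.4687231016730351), np.float64(295.6131271597923), 'res', array([-0.4, -0.6, -0.2, -0.5, -0.3, -0.6, -0.3, -0.7]))
```

```bash
python3 -m inch '[0.5,4,0,-3,0,7,0, 0.5,8,0,-6,0,14,0, 0.5,12,0,-9,0,21,0, 0.5,15.5,0,-12,0,28,0, 0.5,18,0,-13.6,0,34,0, 0.5,18.6,1,-14,0,34,0, 0.5,18.6,4,-14,0,34,0, 0.5,18.6,8,-14,0,34,0, 0.5,18.6,12,-14,0,34,0, 0.5,18.6,12,-14,0,34,0]'; python3 - <<'E'
from ov import *
d=imaging.get_image("wrist");cv2.imwrite("pics/r_w.png",d["img"][:,:,::-1])
s=ctrl.read_state();print(s["clock"],s["eef_pos"],s["tool_rot"],s["force"],s["qpos"])
E
```

```text
clock: 18.05
eef_pos: [564.7, 15.6, 198.4]
tool_rot: [-1.586, 0.004, -1.847]
force: [0.1, -0.2, 0.5]
width: 42.8
18.1 [567.01475421  15.19669542 201.34072006] [-1.58065795  0.00537906 -1.84753156] [ 0.78387278 -1.3210855   0.43460077] [-0.36361556  0.58796381  0.45710817  1.78767528 -0.34147267  0.85289376
 -0.02009903]
```

View pics/r_w.png

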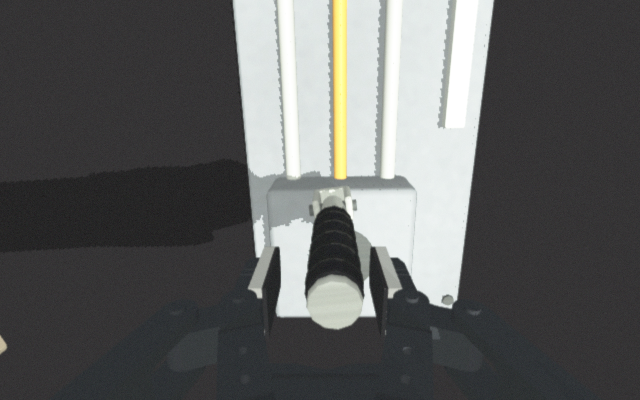

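```bash
python3 -m inch '[0.5,0,0,0.15,0,0,0, 0.5,0,0,0.2,0,0,0, 0,0,0,0.2,0,0,0, 0,0,0,0.2,0,0,0, 0,0,0,0.2,0,0,0, 0,0,0,0.2,0,0,0]'; python3 - <<'E'
from ov import *
s=ctrl.read_state();print(s["clock"],s["eef_pos"],s["tool_rot"],s["force"])
E
```

```text
clock: 18.7
eef_pos: [571.5, 15.2, 204.9]
tool_rot: [-1.573, 0.009, -1.847]
force: [-1.3, 0.4, 6.5]
width: 22.3
18.7 [571.54206885  15.24373157 204.8667706 ] [-1.57331132  0.008597   -1.84697354] [-1.31421071  0.39975547  6.4542253 ]
```

```bash
python3 -m inch '[0,0.03,0,0.35,0,0,0, 0,0.07,0,0.68,0,0,0, 0,0.07,0,0.68,0,0,0, 0,0.07,0,0.68,0,0,0, 0.5,0.07,0,0.68,0,0,0, 0.5,0.07,0,0.68,0,0,0, 0.5,0.07,0,0.68,0,0,0, 0.5,0.07,-2,0.68,0,0,0, 0.5,0.07,-6,0.68,0,0,0, 0.5,0.07,-10,0.68,0,0,0, 0.5,-1,-12,0.68,0,0,0, 0.5,-4,-12,0.68,0,0,0]';  python3 -m inch '[0.5,-3,0,1,0,0,0, 0.5,-7,0,2,0,0,0, 0.5,-9,0,3,0,0,0, 0.5,-9,0,3,0,0,0, 0.5,-9,0,3,0,0,0]'; python3 - <<'E'
from ov import *
d=imaging.get_image("wrist");cv2.imwrite("pics/s_w.png",d["img"][:,:,::-1])
print(-d["R"].T@d["t"], ctrl.read_state()["eef_pos"], d["R"][2])
np.savez("pics/s.npz",**{k:v for k,v in d.items()})
E
python3 -m inch '[0.5,-3,0,0,0,0,0, 0.5,-7,0,0,0,0,0, 0.5,-11,0,0,0,0,0, 0.5,-12,0,0,0,0,0, 0.5,-12,0,0,0,0,0, 0.5,-12,0,0,0,0,0]'; python3 - <<'E'
from ov import *
d=imaging.get_image("wrist");cv2.imwrite("pics/t_w.png",d["img"][:,:,::-1])
print(-d["R"].T@d["t"], ctrl.read_state()["eef_pos"], d["R"][2])
np.savez("pics/t.npz",**{k:v for k,v in d.items()})
for n in "st":
    im=cv2.imread(f"pics/{n}_w.png"); d=dict(np.load(f"pics/{n}.npz"))
    u,v=proj(d,W(0,293,110)); print(u,v)
    u=int(np.clip(u-62,0,510));v=int(np.clip(v-48,0,300)); print(n,u,v)
    cv2.imwrite(f"pics/{n}_w2.png",cv2.resize(im[v:v+98,u:u+130],None,fx=6,fy=6,interpolation=cv2.INTER_CUBIC))
E
```

```text
clock: 19.9
eef_pos: [590.1, 46.9, 327.6]
tool_rot: [-1.568, 0.008, -1.853]
force: [1.0, -0.2, -0.7]
width: 42.5
clock: 20.4
eef_pos: [641.6, 128.7, 323.2]
tool_rot: [-1.577, 0.006, -1.847]
force: [-0.7, -0.7, -0.8]
width: 42.7
[663.67220403 203.79685574 466.24756639] [641.4641689  127.77037374 323.57206073] [-0.08740648 -0.29163423 -0.952528  ]
clock: 21.05
eef_pos: [674.6, 241.8, 324.9]
tool_rot: [-1.575, 0.005, -1.85]
force: [-0.1, -1.2, -0.5]
width: 42.6
[696.74046961 316.92771026 467.9663058 ] [674.75388653 241.37323689 325.20847825] [-0.08716503 -0.29204147 -0.95242535]
290.8879861248923 70.00254730890184
s 228 22
293.3093171083927 182.26088562612347
t 231 134
```

View pics/s_w2.png

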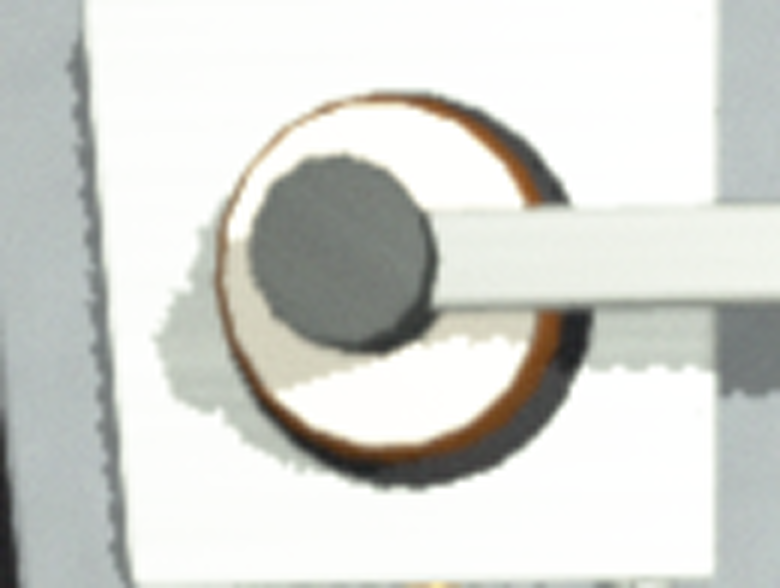

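View pics/t_w2.png

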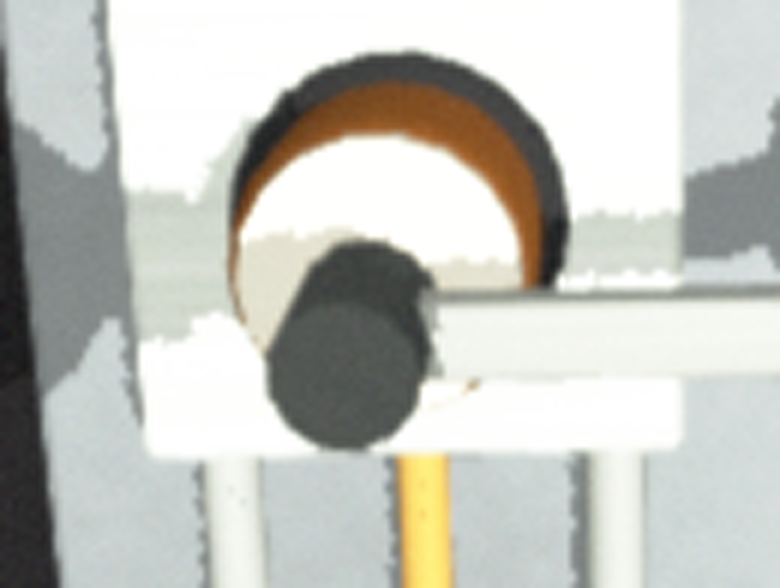

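View pics/s_w.png

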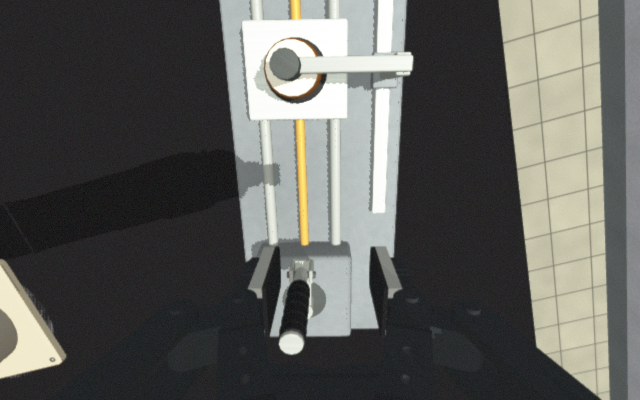

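```bash
python3 - <<'E'
from fit import *
np.set_printoptions(precision=1,suppress=True)
p=dict(np.load("pics/s.npz"));q=dict(np.load("pics/t.npz"))
g=lambda n,d,P,z,r,o:print(n,circ(d,P,z,r,*o,6)[1:])
o1=(228,22);o2=(231,134)
for r in (27,26.5):
  g("s lid",p,[(228,240),(225,300),(240,350),(270,400),(325,437),(385,447),(440,437),(500,395),(545,315),(300,122),(350,101),(400,98),(465,120),(505,160),(532,205)],110,r,o1)
  g("t lid",q,[(385,133),(330,142),(280,175),(245,228),(238,290),(262,345),(440,148),(485,180),(512,220),(523,275)],110,r,o2)
for r in (13,12.5):
  g("s bot",p,[(437,260),(428,310),(405,340),(365,353)],125,r,o1)
  g("t bot",q,[(318,262),(335,245),(365,238),(400,248),(432,275)],125,r,o2)
  g("s top",p,[(250,245),(275,180),(340,154),(400,175),(432,245),(410,320),(350,350),(280,315)],170,r,o1)
  g("t top",q,[(268,370),(290,320),(345,300),(400,318),(427,370),(400,430),(345,450),(290,425)],170,r,o2)
E
```

```text
s lid ('x,y shuttle', np.float64(0.8643705621889524), np.float64(294.9888843536526), 'res', array([-0.4,  0.2,  0.4,  1.1,  0.9,  0.3,  0.1, -0.1,  0.6,  0.2,  0.4,
        0.6,  0.9,  0.3,  0.3]))
t lid ('x,y shuttle', np.float64(1.1321818116385316), np.float64(295.74557021011964), 'res', array([ 0.3,  0. , -0.4, -0.2,  0.1, -0.5, -0. , -0.1, -0.2, -0.6]))
s lid ('x,y shuttle', np.float64(0.8385987883010984), np.float64(294.991136543174), 'res', array([0.1, 0.7, 0.9, 1.6, 1.4, 0.8, 0.6, 0.4, 1.1, 0.7, 0.9, 1.1, 1.4,
       0.8, 0.8]))
t lid ('x,y shuttle', np.float64(1.01816914435895), np.float64(296.28898766722483), 'res', array([ 0.2, -0. , -0.4, -0. ,  0.5,  0.2,  0.1,  0.1,  0.2,  0. ]))
s bot ('x,y shuttle', np.float64(-2.036546588527301), np.float64(295.45568328185504), 'res', array([-0. , -0.1,  0.2, -0.1]))
t bot ('x,y shuttle', np.float64(0.30997446019121355), np.float64(293.73879516219023), 'res', array([-0.4,  0.3,  0.2, -0.3, -0. ]))
s top ('x,y shuttle', np.float64(1.0118246253003207), np.float64(294.4749002691596), 'res', array([-0.1, -0.1, -0.5, -0.1, -0.5, -0.2, -0.1, -0.7]))
t top ('x,y shuttle', np.float64(1.1948066780817044), np.float64(295.629008136709), 'res', array([-0.5, -0.4, -0.7, -0.3, -0.4, -0.8, -0.4, -0.4]))
s bot ('x,y shuttle', np.float64(-1.5961698192411404), np.float64(295.06893029319946), 'res', array([ 0.1, -0.1,  0.1, -0. ]))
t bot ('x,y shuttle', np.float64(0.39500053802203183), np.float64(294.3417879837249), 'res', array([-0.2,  0.3,  0.1, -0.3,  0.1]))
s top ('x,y shuttle', np.float64(1.0095156237943996), np.float64(294.50598371734543), 'res', array([ 0.4,  0.3, -0. ,  0.3,  0. ,  0.3,  0.4, -0.2]))
t top ('x,y shuttle', np.float64(1.1734494027762707), np.float64(295.65262698260756), 'res', array([ 0. ,  0. , -0.2,  0.2,  0.1, -0.3,  0.1,  0.1]))
```

```bash
python3 -m inch '[0.5,4,0,-0.5,0,0,0, 0.5,8,0,-1,0,0,0, 0.5,12,0,-1.5,0,0,0, 0.5,16,0,-2,0,0,0, 0.5,20,0,-2.5,0,0,0, 0.5,23.5,0,-3,0,0,0, 0.5,25,0,-3,0,0,0, 0.5,25,3,-3,0,0,0, 0.5,25,7,-3,0,0,0, 0.5,25,10,-3,0,0,0, 0.5,25,11.8,-3,0,0,0, 0.5,25,11.8,-3,0,0,0]'; python3 - <<'E'
from ov import *
d=imaging.get_image("wrist");cv2.imwrite("pics/u_w.png",d["img"][:,:,::-1])
s=ctrl.read_state();print(s["clock"],s["eef_pos"],s["tool_rot"],s["force"],s["qpos"])
np.savez("pics/u.npz",**{k:v for k,v in d.items()})
E
```

```text
clock: 22.3
eef_pos: [575.3, 12.9, 202.8]
tool_rot: [-1.581, 0.006, -1.848]
force: [0.5, -0.5, 1.3]
width: 42.6
22.35 [576.6309712   12.72537127 204.52918941] [-1.57745244  0.00656572 -1.84837974] [0.31055205 1.07041052 0.77436199] [-0.35749809  0.59586222  0.4606567   1.76150893 -0.34348837  0.86908044
 -0.01714405]
```

View pics/u_w.png

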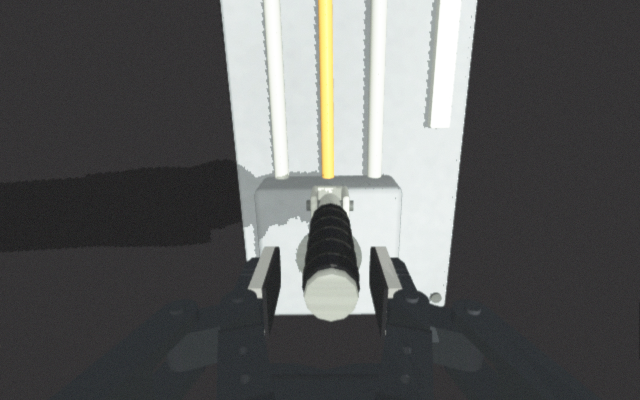

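```bash
python3 -m inch '[0,0,0,0,0,0,0, 0,0,0,0,0,0,0, 0,0,0,0,0,0,0, 0,0,0,0,0,0,0, 0,1.09,0.06,0,0,0,0, 0,2.16,0.23,0,0,0,0, 0,3.2,0.5,0,0,0,0, 0,4.23,0.9,0,0,0,0, 0,5.2,1.4,0,0,0,0, 0,6.1,1.98,0,0,0,0, 0,6.1,1.98,0,0,0,0]'; python3 - <<'E'
from ov import *
d=imaging.get_image("wrist");cv2.imwrite("pics/v_w.png",d["img"][:,:,::-1])
s=ctrl.read_state();print(s["clock"],s["eef_pos"],s["tool_rot"],s["force"],s["torque"],s["width"])
E
```

```text
clock: 23.45
eef_pos: [561.2, -45.9, 185.8]
tool_rot: [-1.573, 0.008, -1.849]
force: [-0.3, -0.5, 5.1]
width: 21.9
23.5 [561.28052748 -45.86115222 185.8503264 ] [-1.57353182  0.00767327 -1.84823145] [-0.04198899 -1.25034957  5.36458008] [0.02130038 0.04106984 0.00348346] 22.49373159972917
```

View pics/v_w.png

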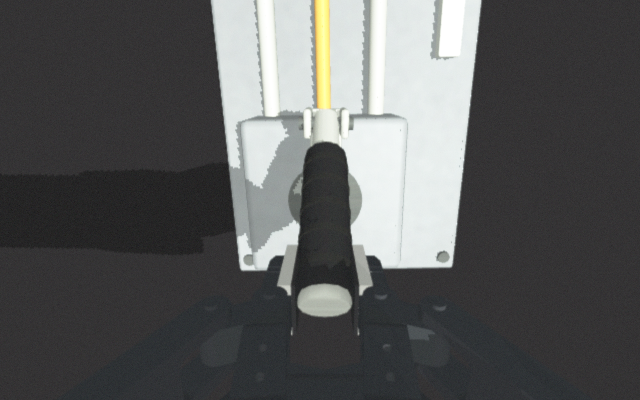

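```bash
python3 -m inch '[0,0.98,0.81,0,0,0,0, 0,1.86,1.74,0,0,0,0, 0,2.61,2.76,0,0,0,0, 0,3.24,3.86,0,0,0,0, 0,3.72,5.03,0,0,0,0, 0,4.06,6.26,0,0,0,0, 0,4.2,7.33,0,0,0,0, 0,4.2,7.9,0,0,0,0, 0,4.2,7.9,0,0,0,0]'; python3 - <<'E'
from ov import *
for n in ["wrist","side"]:
    d=imaging.get_image(n);cv2.imwrite(f"pics/x_{n}.png",d["img"][:,:,::-1])
a=cv2.imread("pics/x_side.png")[150:290,240:350]; cv2.imwrite("pics/x_side2.png",cv2.resize(a,None,fx=4,fy=4,interpolation=cv2.INTER_CUBIC))
s=ctrl.read_state();print(s["clock"],s["eef_pos"],s["tool_rot"],s["force"],s["torque"],s["width"])
E
```

```text
clock: 24.4
eef_pos: [548.8, -87.3, 105.4]
tool_rot: [-1.575, 0.004, -1.848]
force: [-1.9, -5.9, 3.6]
width: 22.3
24.5 [548.83509514 -87.25636271 105.75903942] [-1.5746424   0.00437564 -1.84810023] [-1.30599623 -6.22868699  3.10724181] [-0.71313446  0.16276038  0.08902832] 22.092160730853557
```

View pics/x_wrist.png

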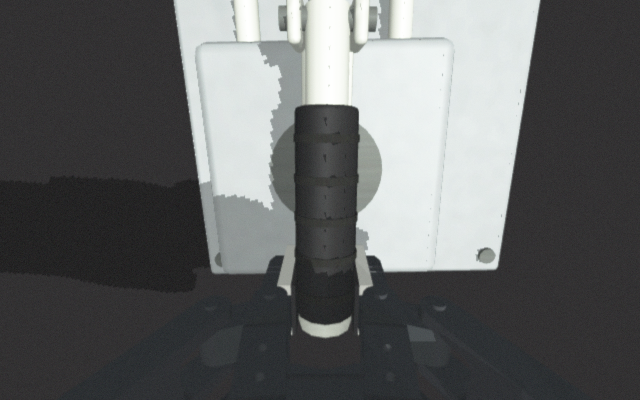

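View pics/x_side2.png

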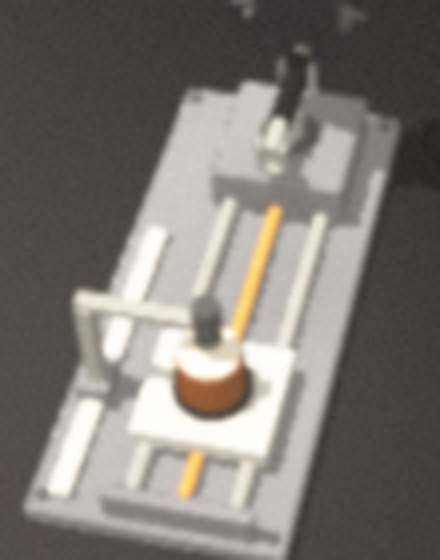

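```bash
python3 -m inch '[0,0,0.3,0,0,0,0, 0,0,0.6,0,0,0,0, 0,0,0.6,0,0,0,0, 0.5,0,0.6,0,0,0,0, 0.5,0,0.6,0,0,0,0, 0.5,0,0.6,0,0,0,0, 0.5,0,-2,0,0,0,0, 0.5,0,-5,0,0,0,0, 0,0,-6,0,0,0,0, 0,0,-6,0,0,0,0, 0,0,-6,0,0,0,0, 0,0,-6,0,0,0,0]'; python3 - <<'E'
from ov import *
for n in ["wrist"]:
    d=imaging.get_image(n);cv2.imwrite(f"pics/y_{n}.png",d["img"][:,:,::-1])
s=ctrl.read_state();print(s["clock"],s["eef_pos"],s["tool_rot"],s["force"],s["torque"],s["width"])
E
```

```text
clock: 25.7
eef_pos: [548.1, -85.0, 164.2]
tool_rot: [-1.578, 0.007, -1.847]
force: [0.8, -0.1, 0.7]
width: -0.2
25.75 [548.19994856 -85.16777125 164.260063  ] [-1.57810933  0.0069756  -1.84714218] [-0.30712995  0.24794053 -0.27824968] [-0.05181046  0.01137468 -0.00502361] 0.22032166328548713
```

View pics/y_wrist.png

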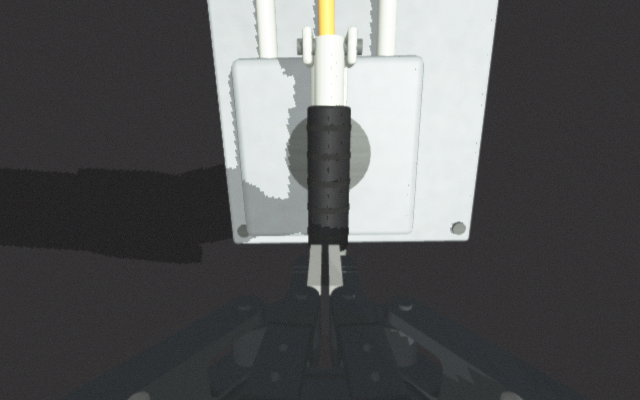

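```bash
python3 -m inch '[0,-0.2,1.5,0.1,0,0,0, 0,-0.2,2.8,0.1,0,0,0, 0,-0.2,3.2,0.1,0,0,0, 0,-0.2,3.4,0.1,0,0,0, 0,-0.2,3.5,0.1,0,0,0]'; python3 - <<'E'
from ov import *
s=ctrl.read_state();print(s["clock"],s["eef_pos"],s["force"],s["torque"])
E
```

```text
clock: 26.25
eef_pos: [550.3, -84.0, 130.4]
tool_rot: [-1.576, 0.007, -1.848]
force: [-0.5, -1.4, 1.1]
width: -0.0
26.25 [550.3022538  -83.9927353  130.36793825] [-0.52132145 -1.39412165  1.05222565] [-0.19306558  0.15063814  0.01996549]
```

```bash
python3 -m inch '[0,0,0.1,0,0,0,0, 0,0,0.2,0,0,0,0, 0,0,0.3,0,0,0,0]'; python3 - <<'E'
from ov import *
s=ctrl.read_state();print(s["clock"],s["eef_pos"],s["force"],s["torque"])
E
```

```text
clock: 26.55
eef_pos: [551.5, -84.4, 128.7]
tool_rot: [-1.573, 0.007, -1.848]
force: [-0.4, -2.0, 10.4]
width: 0.3
26.55 [551.47677979 -84.35196904 128.71222401] [-0.41896332 -2.04526627 10.41090211] [-0.36816274  0.19372072 -0.02954899]
```

```bash
python3 -m inch '[0,0,0.1,0,0,0,0, 0,0,0.1,0,0,0,0]'; python3 -m inch '[0,0,-2,0,0,0,0, 0,0,-6,0,0,0,0, 0,0,-10,0,0,0,0, 0,0,-14,0,0,0,0, 0,-3,-18,0,0,0,0, 0,-3,-19,0,0,0,0, 0,-3,-19,0,0,0,0]';python3 - <<'E'
from ov import *
for n in ["wrist","side"]:
    d=imaging.get_image(n);cv2.imwrite(f"pics/z_{n}.png",d["img"][:,:,::-1])
np.savez("pics/z.npz",**imaging.get_image("wrist"))
a=cv2.imread("pics/z_side.png")[150:290,240:350]; cv2.imwrite("pics/z_side2.png",cv2.resize(a,None,fx=4,fy=4,interpolation=cv2.INTER_CUBIC))
s=ctrl.read_state();print(s["clock"],s["eef_pos"],s["force"],s["torque"])
E
```

```text
clock: 26.75
eef_pos: [552.2, -84.6, 128.4]
tool_rot: [-1.571, 0.007, -1.848]
force: [-1.4, -1.4, 11.0]
width: -0.2
clock: 27.45
eef_pos: [560.2, -55.4, 318.4]
tool_rot: [-1.572, 0.009, -1.845]
force: [-0.8, -0.4, -1.3]
width: 0.1
27.6 [557.89610856 -56.70516552 315.21888859] [ 0.29969881 -0.98713351  0.02112862] [0.03485894 0.04025921 0.00301381]
```

View pics/z_wrist.png

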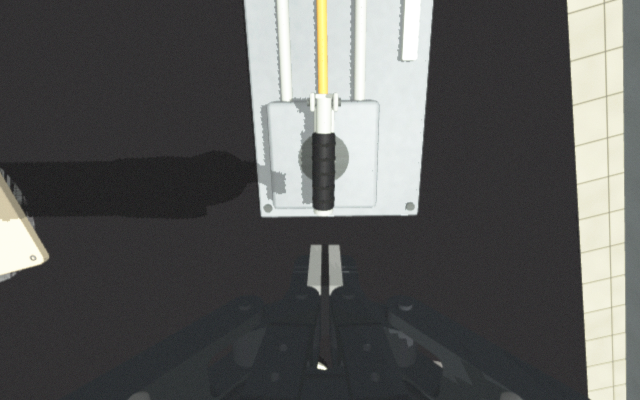

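View pics/z_side2.png

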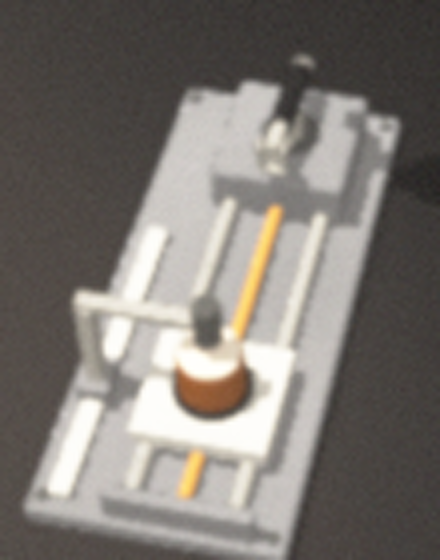

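```bash
python3 - <<'E'
from ov import *
d=dict(np.load("pics/z.npz"))
tip=ray(d,324,213,118);root=ray(d,324.5,102,118);print(tip,root,np.linalg.norm(tip-root))
E
python3 -m inch '[0,-4,0,0.5,0,0,0, 0,-8,0,1,0,0,0, 0,-12,0,2,0,0,0, 0,-16,0,2.5,0,0,0, 0,-19,0,3,0,0,0, 0,-20,0,3,0,0,0, 0,-20,0,3,0,0,0, 0,-20,0,3,0,0,0]'; python3 - <<'E'
from ov import *
d=imaging.get_image("wrist");cv2.imwrite("pics/s2_w.png",d["img"][:,:,::-1])
np.savez("pics/s2.npz",**d)
u,v=proj(d,W(0,293,110)); u=int(np.clip(u-62,0,510));v=int(np.clip(v-48,0,300)); print(u,v,ctrl.read_state()["eef_pos"])
cv2.imwrite("pics/s2_w2.png",cv2.resize(cv2.imread("pics/s2_w.png")[v:v+98,u:u+130],None,fx=6,fy=6,interpolation=cv2.INTER_CUBIC))
E
```

```text
[ 543.10807202 -103.2475551   118.        ] [575.77998243   9.66834078 118.        ] 117.54766383318642
clock: 28.4
eef_pos: [641.9, 125.5, 317.1]
tool_rot: [-1.577, 0.005, -1.85]
force: [0.3, 0.5, -0.1]
width: -0.2
226 18 [642.03748305 125.12380726 317.59296208]
```

View pics/s2_w2.png

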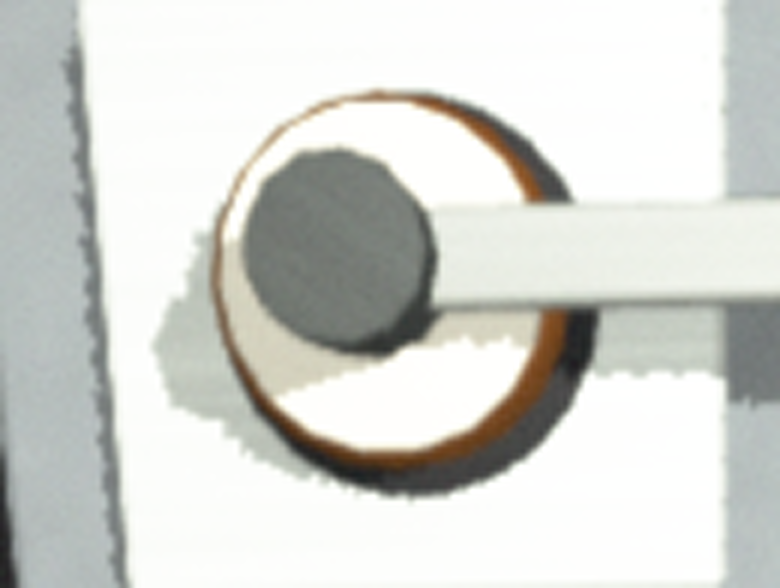

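View pics/s2_w.png

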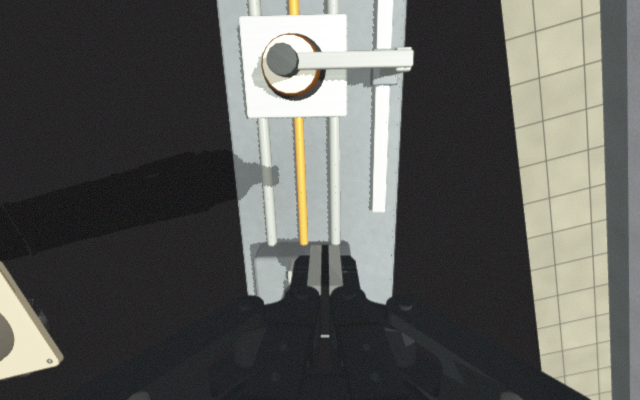

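```bash
python3 - <<'E'
from cell import finish_job,ctrl
print(ctrl.read_state()["qd"].round(3)); print(finish_job())
E
```

```text
[ 0.004 -0.011  0.003 -0.005 -0.004  0.001 -0.   ]
the job is handed in; nothing more can be done
None
```

I raised the handle upright, cranked about 1.6 turns clockwise, folded the handle flat again and handed the job in at about 28.5 s. The arm was clear of everything when I handed in.

- **Raising:** The first lift left the handle about 10° short of upright because the pads slipped. I re-gripped it and brought it up to about 1.55 rad before cranking.
- **Centring:** I released the handle twice on the way to look at the jar. Before folding, two wrist views put the jar's lid about 0.5 mm past the head's axis. The single readings disagreed by up to about 2 mm: the lid's y came out as 295.0–296.3 mm and the head's as 293.7–295.7 mm. A last wrist view after folding showed no visible shift.
- **Folding:** I pressed the handle's end down until it pushed back with about 11 N. A wrist view after that gave a root-to-tip length of 117.5 mm, where 118 mm is fully flat.
- **Other checks:** I never touched the reading head or the bench ware. The highest force reading I saw on the tool was about 29 N.

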